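Lock the shim drum stage and pack the cartridges hexagonally

ROBOT

A 7-joint arm with a two-finger parallel gripper is mounted at the origin on the work surface. World frame = base frame: x ahead of the robot, y to its left, z up, the work surface at z = 0. Lengths are in m, angles in rad, forces in N, time in s.
With the tool pointing down it reaches from about 0.35 to 0.9 m from the base axis. Payload 8.1 kg.
Tool frame: the origin (TCP) lies on the centre line of the jaws, within the pads' length; the fingertips stand 19 mm ahead of it and the grasp point (between the pads) is the TCP (arm.tip_reach is the distance from the TCP to the fingertips, in m); z points along the fingers, y is the line along which they close (so a half turn about z gives the same grasp; the last joint's range is limited). The gripper opens to 92 mm and grips with 3 to 60 N. Pads are 19 mm wide; open, the fingers measure 130 mm over their backs; the gripper's body (75 mm by 190 mm) begins 47 mm behind the grasp point.
Start: joints at [-1.373, 0.434, 0.025, 1.573, -0.012, 1.134, -0.075], TCP at [0.185, 0.597, 0.208] pointing down, gripper open.
Joint ranges: [-2.62, 2.62], [-0.44, 2.09], [-1.27, 1.32], [0.08, 2.57], [-1.32, 4.46], [0.12, 2], [-2.74, 2.74]. Speed limits (rad/s): [2.22, 2.22, 3.01, 3.01, 3.14, 3.14, 3.14].

INTERFACE

Orientations are given as a rotation vector (axis times angle).
In Python, from cell import arm gives the robot as it stands.
- The arm moves only by the tool arm_command, never from a script. Its argument "targets" is a list that holds one entry, the list of rows, each a list of 6 numbers: the shift along the tool's x, y, z in m, then the turn, a rotation vector about the tool's x, y, z in rad. A call has 1 to 10 rows; each row shifts and turns the commanded pose from where the row before left it, along the tool's axes as they then stand; what a row does not reach is not made up. A row lasts 1/8 s, in which the tool goes at most 62.5 mm and 10.7 degrees, less where a joint would pass 70% of its speed; a pose out of reach is approached as far as the arm can. A call with a gripper value outside its range is refused whole. "jaw" is the finger opening in m, from 0 to 0.0918, set as the call begins (left out, the last holds). The fingers move at their own pace and stop on an object; "newtons" is the grip in N (left out, the last holds). Time passes only in rows, so rows that do not move let the fingers close. It gives the time, the measured TCP pose, the force, the opening and the grip force at its end, in the units of the state.
- arm.observe(): the state, without advancing time (a new reading comes with each control period).
- arm.get_image(name): name is "scene" or "top" or "wrist"; returns a dict with "pixels" (420x560x3 uint8, red, green, blue), "z_map" (420x560 float32, m along the optical axis (not along the pixel's ray), 0 where there is no reading), "fx", "fy", "cx", "cy" (pixels), "xyz" and "rotation" of the camera in the world; the wrist camera has in their place "T_tool_cam" (4x4, takes a point from camera to tool coordinates, whose origin is the TCP and whose axes are the flange's). Camera axes: x right, y down, z forward; pixel columns grow to the right and rows downward; lengths in m; the calibration is good to about 2 mm. A picture is of the moment at which its call begins: read the wrist's pose just before it.
- arm.sign_off(): hands the job in; it is judged then, once.
The state is a dict: "clock": time; "joints": joint angles; "dq": joint speeds; "joint_efforts": joint torques, N m; "position": TCP position; "ee_rot": TCP orientation; "force": force on the tool from outside, world axes, zero at the start; "ft_torque": the same for the moment, N m; "width": opening from 0.0 (shut) to 1.0 (fully open); "gripper_force": force on a finger pad.
Only numpy, scipy, OpenCV 4.12 (cv2) and the standard library are available. Lean on these libraries where they do the work, as an engineer would, in place of code of your own. Each camera call takes 0.05 s, during which the arm holds its last target. There are 200 camera calls.

TASK

Lock the drum stage first: pull its red knob up, turn it clockwise until its white end is at the green mark, and push it fully down again. Then pack every cartridge on the mat into the round drum in a hexagonal pattern, standing upright on the drum's floor: the brass one in the middle and each grey one beside it in line with one of the six yellow rim marks. Leave the gauge block, spacer ring and feeler holder where they are.

Things in the scene. Friction and masses are not known exactly. Their poses are not given: they have to be found in the camera images.
- stage: fixed grey base plate 295 x 180 x 18 mm carrying the round green drum and the red lock knob. Origin at the plate's underside (table level), straight under the drum's centre; its z is up, its -x points from the drum to the knob, whose axis stands 150 mm from the drum's centre. The plate reaches 90 mm from the drum's centre along +x and +-y and 205 mm along -x
- drum (a point): centre of the drum's inner floor, 24 mm above the table. The drum is open on top: inner radius 78 mm, wall 4 mm thick, rim 38 mm above this floor (62 mm above the table). Six yellow marks on its rim stand every 60 degrees, the first on the stage's +x side
- slot1 (a point): point on the drum's inner floor, 51 mm from its centre in the direction of yellow rim mark 1 (0 degrees counter-clockwise from the stage's +x)
- slot2 (a point): point on the drum's inner floor, 51 mm from its centre in the direction of yellow rim mark 2 (60 degrees counter-clockwise from the stage's +x)
- slot3 (a point): point on the drum's inner floor, 51 mm from its centre in the direction of yellow rim mark 3 (120 degrees counter-clockwise from the stage's +x)
- slot4 (a point): point on the drum's inner floor, 51 mm from its centre in the direction of yellow rim mark 4 (180 degrees counter-clockwise from the stage's +x)
- slot5 (a point): point on the drum's inner floor, 51 mm from its centre in the direction of yellow rim mark 5 (240 degrees counter-clockwise from the stage's +x)
- slot6 (a point): point on the drum's inner floor, 51 mm from its centre in the direction of yellow rim mark 6 (300 degrees counter-clockwise from the stage's +x)
- lock_grip (a point): centre of the red knob's grip, a bar 60 long x 14 wide x 30 mm high with one white end (57 mm above the table when the knob is down; the bar is free from 15 mm below this point to 15 mm above it). Its x axis runs along the bar, away from the white end; z up. It moves with the knob
- lock_pull (a joint): how far the lock knob is pulled up, m: 0 = fully down, 0.020 = fully out. Friction of about 3 N holds it where it is left, without a spring. A cross bar under the knob sits between pins when down, so the knob turns only when pulled up at least 12 mm, and goes down again only at the red mark (0) or the green mark (1.05)
- lock_turn (a joint): how far the lock knob is turned clockwise seen from above, rad: 0 = white end at the red mark (unlocked, as at the start), 1.05 (60 degrees) = white end at the green mark (locked). Play of about 0.07 either way when down; when up it stops at -0.1 and 1.15. Turns with about 0.03 N m
- mat: fixed grey rubber mat 270 x 270 x 3 mm on which the cartridges start; origin at table level under its centre
- brass: the brass shim cartridge with a red band: an upright cylinder 46 mm in diameter and 50 mm high with a slightly narrowed foot (39 mm over the lowest 5 mm, where most of its weight is), and on top a round dark stem 16 mm in diameter and 35 mm high to hold it by, 85 mm tall in all, 0.3 kg. Origin at the centre of its underside, z along the stem
- grey1: a steel-grey shim cartridge with a black band, the same shape and size as the brass one (46 mm diameter, 50 mm body, 16 mm stem 35 mm high, about 0.3 kg); origin at the centre of its underside, z along the stem. May be absent
- grey2: a steel-grey shim cartridge with a black band, the same shape and size as the brass one (46 mm diameter, 50 mm body, 16 mm stem 35 mm high, about 0.3 kg); origin at the centre of its underside, z along the stem. May be absent
- grey3: a steel-grey shim cartridge with a black band, the same shape and size as the brass one (46 mm diameter, 50 mm body, 16 mm stem 35 mm high, about 0.3 kg); origin at the centre of its underside, z along the stem. May be absent
- grey4: a steel-grey shim cartridge with a black band, the same shape and size as the brass one (46 mm diameter, 50 mm body, 16 mm stem 35 mm high, about 0.3 kg); origin at the centre of its underside, z along the stem. May be absent
- grey5: a steel-grey shim cartridge with a black band, the same shape and size as the brass one (46 mm diameter, 50 mm body, 16 mm stem 35 mm high, about 0.3 kg); origin at the centre of its underside, z along the stem. May be absent
- grey6: a steel-grey shim cartridge with a black band, the same shape and size as the brass one (46 mm diameter, 50 mm body, 16 mm stem 35 mm high, about 0.3 kg); origin at the centre of its underside, z along the stem. May be absent
- gauge: bystander: blue gauge block 90 x 30 x 30 mm lying loose on the table, origin at the centre of its underside
- ring: bystander: black acetal spacer ring, 68 mm outside, 40 mm bore, 20 mm high, lying loose; origin at the centre of its underside
- feeler: bystander: brass feeler holder 100 x 26 x 16 mm lying loose, origin at the centre of its underside

How it is judged:
By the outcome, as a careful person would: the job done as asked, in the order asked, and still so for the second after the job is handed in, with the robot touching nothing.
Of grey1, grey2, grey3, grey4, grey5, grey6 only 4 to 6 are there at a start; the rules pass over those that are not, and their reading is None.
At some moment in a run one of brass, grey1, grey2, grey3, grey4, grey5, grey6 may be knocked a few centimetres aside while the robot is not near it.
It also fails if it takes over 210 s, if anything falls off the work surface, if the arm or the gripper's body presses on something with over 40 N, if the wrist force passes 120 N, or if a joint passes its speed limit or range.

## Working session

There is one attempt and no reset: what is moved stays moved. The work goes in short steps, Python scripts to look and compute and a tool call to move; the robot and the scene stay as the last step left them, time stands still between calls to the robot, and variables do not carry over. Pictures are saved under pics/ and viewed, at most 14 in all, crops included, and the job is handed in when it is done.

Besides the shell and the picture viewer there is one more tool, called after ">>>" as name([rows], argument=value, ...), one row to a line, values as JSON. arm_command: Moves the arm, as the interface text tells. Its arguments: {"type":"object","properties":{"targets":{"type":"array","items":{"type":"array","items":{"type":"array","items":{"type":"number"}}}},"jaw":{"type":"number"},"newtons":{"type":"number"}},"required":["targets"]}

```bash
ls; mkdir -p pics
cat > h.py <<'E'
import numpy as np, cv2
from scipy.spatial.transform import Rotation as R
from cell import arm
def cam(name):
    s=arm.observe(); im=arm.get_image(name)
    if 'T_tool_cam' in im:
        T=np.eye(4);T[:3,:3]=R.from_rotvec(s['ee_rot']).as_matrix();T[:3,3]=s['position']
        im['T']=T@np.array(im['T_tool_cam'])
    else:
        T=np.eye(4);r=np.array(im['rotation']);T[:3,:3]=r if r.shape==(3,3) else R.from_rotvec(r).as_matrix();T[:3,3]=im['xyz'];im['T']=T
    return im
def cloud(im):
    v,u=np.mgrid[:420,:560];z=im['z_map']
    P=np.stack([(u-im['cx'])/im['fx']*z,(v-im['cy'])/im['fy']*z,z],-1)
    return P@im['T'][:3,:3].T+im['T'][:3,3]
def ray(im,u,v,h):
    d=im['T'][:3,:3]@np.array([(u-im['cx'])/im['fx'],(v-im['cy'])/im['fy'],1]);o=im['T'][:3,3]
    return o+d*(h-o[2])/d[2]
def save(im,n): cv2.imwrite('pics/'+n+'.png',im['pixels'][...,::-1])
E
python3 - <<'E'
from h import *
for n in('top','scene'):
    im=cam(n);save(im,n+'0');print(n,np.round(im['T'],3).tolist(),im['fx'])
s=arm.observe();print({k:np.round(v,3).tolist() for k,v in s.items()})
E
```

```text
pics
top [[-0.021, -0.981, 0.195, 0.355], [-1.0, 0.019, -0.013, 0.011], [0.009, -0.195, -0.981, 1.107], [0.0, 0.0, 0.0, 1.0]] 490.2045419406414
scene [[0.851, 0.388, -0.353, 0.91], [0.524, -0.615, 0.589, -0.592], [0.012, -0.687, -0.727, 0.775], [0.0, 0.0, 0.0, 1.0]] 532.377221034211
{'clock': 0.1, 'joints': [-1.373, 0.435, 0.025, 1.574, -0.012, 1.134, -0.075], 'dq': [0.0, -0.003, 0.001, -0.002, -0.0, -0.0, 0.001], 'joint_efforts': [0.004, -66.912, 0.989, -31.514, -0.06, 0.037, 0.0], 'position': [0.185, 0.596, 0.207], 'ee_rot': [-0.471, -3.106, 0.002], 'force': [0.91, 0.029, -0.53], 'ft_torque': [0.049, -0.017, -0.04], 'gripper_force': 0.0, 'width': 1.001}
```

View pics/top0.png

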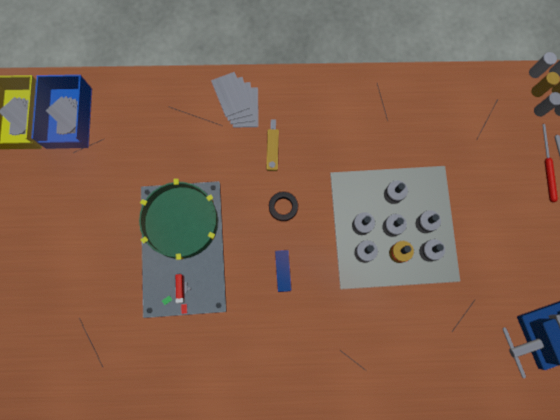

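View pics/scene0.png

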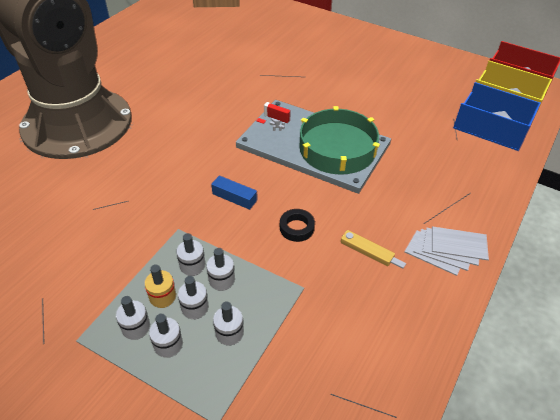

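The top view shows one brass cartridge at pixel (402,251) and six greys on the mat at (397,190), (364,222), (396,225), (430,221), (367,251) and (433,249). The drum is near (179,219) and the red knob is at (180,285), with its white end towards the bottom at about (179,299). The scene view agrees.

```bash
cat >> h.py <<'E'
def blobs(m,amin=8):
    n,l,s,c=cv2.connectedComponentsWithStats(m.astype(np.uint8));return [(c[i],s[i,4],l==i) for i in range(1,n) if s[i,4]>=amin]
def marks(im):
    hsv=cv2.cvtColor(im['pixels'],cv2.COLOR_RGB2HSV)
    return hsv,(hsv[...,0]>22)&(hsv[...,0]<35)&(hsv[...,1]>150)&(hsv[...,2]>120)
def stage(im):
    hsv,y=marks(im);P=[]
    for c,a,m in blobs(y,4):
        p=ray(im,*c,0.062)
        if p[1]>0.2 and p[0]<0.5: P.append(p)
    P=np.array(P);return P
def cartridges(im,zlo=.075,zhi=.1):
    C=cloud(im);m=(C[...,2]>zlo)&(C[...,2]<zhi)&(im['z_map']>0)
    out=[]
    for c,a,mm in blobs(m,6):
        q=C[mm];out.append((np.round(np.median(q,0),4),np.round(ray(im,*c,.088),4),a))
    return out
E
python3 - <<'E'
from h import *
im=cam('top');print(stage(im).round(4))
for o in cartridges(im):print(o)
hsv=cv2.cvtColor(im['pixels'],cv2.COLOR_RGB2HSV)
red=((hsv[...,0]<6)|(hsv[...,0]>174))&(hsv[...,1]>170)&(hsv[...,2]>110)
for c,a,m in blobs(red,4): print('red',c.round(1),a,ray(im,*c,.072).round(4),ray(im,*c,.018).round(4))
w=(hsv[...,1]<25)&(hsv[...,2]>190)
for c,a,m in blobs(w,4):
  if c[0]<250 and c[1]>250:print('white',c.round(1),a,ray(im,*c,.072).round(4))
g=(hsv[...,0]>45)&(hsv[...,0]<75)&(hsv[...,1]>150)&(hsv[...,2]>110)
for c,a,m in blobs(g,4): print('green',c.round(1),a,ray(im,*c,.018).round(4))
print(R.from_rotvec(arm.observe()['ee_rot']).as_matrix().round(3))
wi=cam('wrist');print(np.round(wi['T_tool_cam'],3),wi['fx'])
E
```

```text
[[0.4773 0.2216 0.062 ]]
(array([ 0.6159, -0.2585,  0.0876]), array([ 0.6161, -0.2583,  0.088 ]), np.int32(57))
(array([ 0.547 , -0.3261,  0.0871]), array([ 0.5465, -0.3261,  0.088 ]), np.int32(58))
(array([ 0.5452, -0.1819,  0.0881]), array([ 0.5451, -0.182 ,  0.088 ]), np.int32(54))
(array([ 0.5398, -0.2501,  0.0876]), array([ 0.5402, -0.2504,  0.088 ]), np.int32(54))
(array([ 0.4825, -0.33  ,  0.0881]), array([ 0.4827, -0.3297,  0.088 ]), np.int32(58))
(array([ 0.4831, -0.1843,  0.0882]), array([ 0.483, -0.184,  0.088]), np.int32(52))
(array([ 0.4811, -0.2624,  0.0877]), array([ 0.4807, -0.262 ,  0.088 ]), np.int32(56))
(array([ 0.3009, -0.5435,  0.0934]), array([ 0.2976, -0.5442,  0.088 ]), np.int32(646))
red [551.7 179.4] 279 [ 0.6288 -0.5955  0.072 ] [ 0.6431 -0.6271  0.018 ]
red [178.5 285.8] 136 [0.4139 0.2173 0.072 ] [0.417 0.228 0.018]
red [183.5 308.5] 32 [0.3672 0.2061 0.072 ] [0.3678 0.2162 0.018 ]
[[-0.955  0.296 -0.   ]
 [ 0.296  0.955 -0.001]
 [-0.    -0.001 -1.   ]]
[[-0.001 -0.956 -0.295  0.078]
 [ 1.    -0.001 -0.     0.001]
 [-0.    -0.295  0.956 -0.176]
 [ 0.     0.     0.     1.   ]] 350.33333828573456
```

```bash
sed -i 's/p\[1\]>0.2 and p\[0\]<0.5/.1<p[1]<.4 and .4<p[0]<.72/' h.py
cat >> h.py <<'E'
def fitstage(im):
    P=stage(im)[:,:2]; c=P.mean(0)
    from scipy.optimize import least_squares
    # circle and 60-degree comb
    f=least_squares(lambda q:np.hypot(*(P-q[:2]).T)-q[2],[*c,.08]).x
    a=np.arctan2(*(P-f[:2]).T[::-1]);ph=np.angle(np.mean(np.exp(6j*a)))/6
    return f,ph,np.degrees(a)
def knob(im,lo,hi,ctr,r=.05):
    C=cloud(im);m=(C[...,2]>lo)&(C[...,2]<hi)&(np.hypot(C[...,0]-ctr[0],C[...,1]-ctr[1])<r)
    q=C[m];
    (c,s,a)=cv2.minAreaRect((q[:,:2]*1000).astype(np.float32));return c,s,a,np.median(q[:,2]),m
E
python3 - <<'E'
from h import *
im=cam('top');f,ph,a=fitstage(im);print(f.round(4),np.degrees(ph),a.round(1))
c,s,an,z,m=knob(im,.062,.1,(.41,.217));print(c,s,an,z,m.sum())
q=cloud(im)[m];d=q[:,:2]-q[:,:2].mean(0);u,S,vt=np.linalg.svd(d,full_matrices=False);print('pca',vt[0],q[:,:2].mean(0))
w=m&(im['pixels'].min(-1)>110);print('white',w.sum(),cloud(im)[w].mean(0))
x=im['pixels'][270:330,140:230];cv2.imwrite('pics/k.png',cv2.resize(x,None,fx=6,fy=6)[...,::-1])
E
```

```text
[0.56   0.2253 0.083 ] 3.0022081165130445 [   3.   -57.    63.5 -116.9  122.7 -177.3]
(409.7736511230469, 215.99526977539062) (58.53517150878906, 14.209300994873047) 1.1504464149475098 0.07244456184650139 212
pca [-0.99916343 -0.04089538] [0.40876977 0.21582263]
white 35 [0.38470694 0.21560535 0.07248005]
```

View pics/k.png

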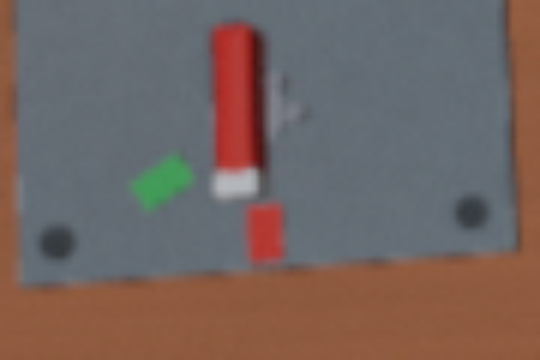

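The crop shows the knob bar along the stage's x axis, with the white end towards the red mark. The green mark is 60° clockwise from it, to the left. The drum centre is at (0.560, 0.2253) with a stage yaw of 3°, and the knob is at (0.410, 0.217).

>>> arm_command([
  [[0, 0, 0, 0, 0, -0.118], [0, 0, 0, 0, 0, -0.118], [0, 0, 0, 0, 0, -0.117], [-0.02, -0.04, 0, 0, 0, 0], [-0.02, -0.04, 0, 0, 0, 0], [-0.02, -0.04, 0, 0, 0, 0], [-0.02, -0.04, 0, 0, 0, 0], [-0.02, -0.04, 0, 0, 0, 0], [-0.02, -0.04, 0, 0, 0, 0], [-0.02, -0.04, 0, 0, 0, 0]],
], jaw=0.04, newtons=30)

```text
clock: 1.5
position: [0.3402, 0.3233, 0.2076]
ee_rot: [-0.082, 3.14, 0.0]
force: [0.4, 0.2, 0.8]
width: 0.436
gripper_force: 0.0
```

>>> arm_command([
  [[-0.02, -0.04, 0, 0, 0, 0], [-0.02, -0.04, 0, 0, 0, 0], [-0.025, -0.032, 0, 0, 0, 0], [0, 0, 0.03, 0, 0, 0], [0, 0, 0.03, 0, 0, 0], [0, 0, 0, 0, 0, 0], [0, 0, 0, 0, 0, 0]],
])

```text
clock: 2.38
position: [0.4108, 0.2165, 0.1484]
ee_rot: [-0.082, 3.14, 0.001]
force: [-0.5, -0.3, 0.5]
width: 0.437
gripper_force: 0.0
```

```bash
cat >> h.py <<'E'
def go(x,y,z=None,yaw=None):
    s=arm.observe();M=R.from_rotvec(s['ee_rot']).as_matrix();p=np.array(s['position'])
    d=np.array([x,y,p[2] if z is None else z])-p
    cur=np.degrees(np.arctan2(M[1,1],M[0,1]))
    print('t',s['clock'],'pos',p.round(4),'shift',(M.T@d).round(4),'y-dir',cur.round(2),'tilt',M[:,2].round(4),'j',np.round(s['joints'],2),'F',np.round(s['force'],1))
    if yaw is not None: print('turn',np.radians(cur-yaw).round(4))
E
python3 -c "
from h import *
go(.4102,.2172,.063,93)
im=cam('wrist');c,s,an,z,m=knob(im,.062,.1,(.41,.217));print(c,s,an,z,m.sum())"
```

```text
t 2.375 pos [0.4108 0.2165 0.1484] shift [0.0006 0.0007 0.0854] y-dir 93.0 tilt [ 7.e-04  5.e-04 -1.e+00] j [-0.71  0.24  0.13  2.04 -0.04  0.87  1.07] F [-0.5 -0.3  0.5]
turn -0.0001
(410.5876159667969, 218.0609893798828) (59.17595672607422, 13.609983444213867) 2.5620524883270264 0.07110125550223317 1373
```

>>> arm_command([
  [[0, 0.001, 0.03, 0, 0, 0], [0, 0, 0.03, 0, 0, 0], [0, 0, 0.025, 0, 0, 0], [0, 0, 0, 0, 0, 0]],
])

```text
clock: 2.92
position: [0.4099, 0.2171, 0.0623]
ee_rot: [0.082, -3.139, 0.001]
force: [0.7, 0.2, 0.3]
width: 0.437
gripper_force: 0.0
```

>>> arm_command([
  [[0, 0, 0, 0, 0, 0], [0, 0, 0, 0, 0, 0], [0, 0, 0, 0, 0, 0], [0, 0, 0, 0, 0, 0]],
], jaw=0.005)

```text
clock: 3.42
position: [0.4105, 0.2173, 0.0629]
ee_rot: [-0.082, 3.14, 0.001]
force: [0.9, 0.4, -0.3]
width: 0.074
gripper_force: 0.0
```

>>> arm_command([
  [[0, 0, -0.006, 0, 0, 0], [0, 0, -0.006, 0, 0, 0], [0, 0, -0.005, 0, 0, 0], [0, 0, 0, 0, 0, 0], [0, 0, 0, 0, 0, 0]],
])

```text
clock: 4.05
position: [0.4103, 0.2171, 0.0795]
ee_rot: [0.082, -3.141, -0.0]
force: [0.9, 0.5, -0.1]
width: 0.054
gripper_force: 0.0
```

```bash
python3 -c "
from h import *
im=cam('wrist');save(im,'w1');im=cam('scene');cv2.imwrite('pics/s1.png',cv2.resize(im['pixels'][60:220,180:400],None,fx=3,fy=3)[...,::-1])
print(arm.observe()['width'],arm.observe()['gripper_force'],arm.tip_reach)"
```

```text
0.05675229467558538 0.0 0.019
```

View pics/s1.png

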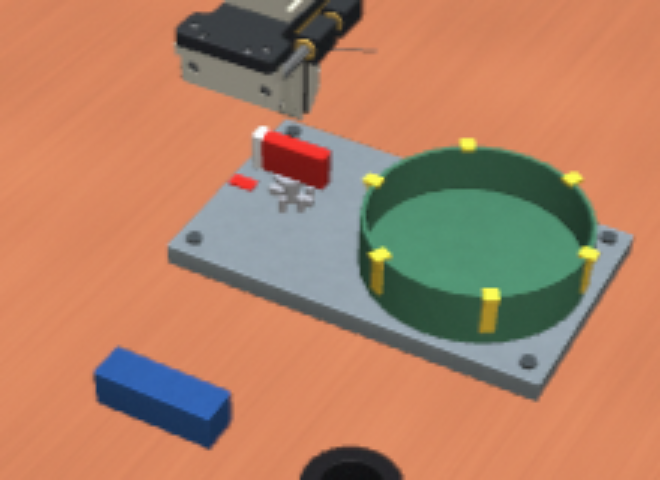

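View pics/w1.png

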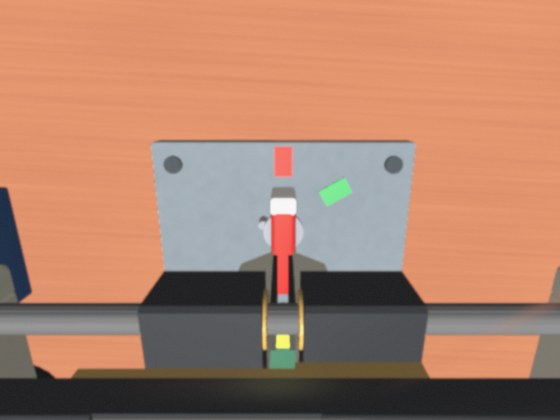

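The scene view shows the jaws closed above the knob, with the bar untouched and still at the red mark. I'll check where the fingertips are using depth.

```bash
python3 -c "
from h import *
s=arm.observe();print(s['position'])
im=cam('scene');C=cloud(im);m=(np.hypot(C[...,0]-.41,C[...,1]-.217)<.12)&(C[...,2]>.075)&(C[...,2]<.3)
q=C[m]
for a in np.arange(.075,.25,.01):
  k=q[(q[:,2]>=a)&(q[:,2]<a+.01)]
  if len(k): print(round(a,3),len(k),k.min(0).round(3),k.max(0).round(3))
im=cam('wrist');C=cloud(im);M=R.from_rotvec(s['ee_rot']).as_matrix();T=(C-s['position'])@M
for v in (255,270,280,290,300,310,320,340,360): print(v,[T[v,u].round(3).tolist() for u in (200,255,268,283,298)])
print(C[200:240:6,283].round(3))
"
```

```text
[0.41018252 0.2170768  0.07937708]
0.075 7 [0.389 0.209 0.075] [0.44  0.216 0.076]
0.095 15 [0.404 0.206 0.1  ] [0.425 0.231 0.105]
0.105 35 [0.414 0.199 0.105] [0.426 0.238 0.115]
0.115 48 [0.416 0.196 0.115] [0.426 0.238 0.125]
0.125 46 [0.419 0.196 0.125] [0.427 0.238 0.135]
0.135 34 [0.419 0.194 0.135] [0.426 0.228 0.144]
0.145 7 [0.424 0.197 0.145] [0.425 0.209 0.149]
0.155 2 [0.407 0.132 0.164] [0.449 0.136 0.165]
0.165 219 [0.382 0.127 0.165] [0.455 0.306 0.175]
0.175 359 [0.38  0.127 0.175] [0.455 0.304 0.185]
0.185 332 [0.381 0.121 0.185] [0.456 0.312 0.195]
0.195 298 [0.382 0.119 0.195] [0.456 0.313 0.205]
0.205 842 [0.381 0.119 0.205] [0.455 0.315 0.215]
0.215 206 [0.393 0.164 0.215] [0.441 0.235 0.225]
0.225 145 [0.395 0.164 0.225] [0.439 0.236 0.235]
0.235 144 [0.396 0.164 0.235] [0.44  0.232 0.245]
0.245 119 [0.392 0.164 0.245] [0.438 0.207 0.255]
255 [[-0.029, -0.061, 0.062], [-0.028, -0.02, 0.061], [0.009, -0.006, -0.022], [-0.005, 0.001, 0.008], [0.009, 0.008, -0.022]]
270 [[-0.041, -0.061, 0.062], [0.009, -0.011, -0.038], [0.009, -0.006, -0.037], [-0.014, 0.001, 0.0
[... 364 characters left out ...]
.067, 0.001, 0.062], [0.03, 0.004, -0.097]]
310 [[0.034, -0.018, -0.108], [0.034, -0.006, -0.108], [0.028, -0.003, -0.099], [0.029, 0.001, -0.1], [0.028, 0.004, -0.099]]
320 [[0.031, -0.018, -0.108], [0.031, -0.006, -0.108], [0.027, -0.003, -0.102], [0.026, 0.001, -0.1], [0.027, 0.004, -0.101]]
340 [[0.026, -0.018, -0.108], [0.025, -0.006, -0.107], [0.003, -0.004, -0.078], [-0.068, 0.001, 0.016], [0.021, 0.004, -0.101]]
360 [[0.021, -0.019, -0.108], [0.021, -0.006, -0.108], [-0.004, -0.004, -0.079], [-0.118, 0.001, 0.057], [0.002, 0.005, -0.086]]
[[0.382 0.216 0.071]
 [0.385 0.217 0.072]
 [0.389 0.217 0.072]
 [0.392 0.217 0.071]
 [0.396 0.217 0.071]
 [0.4   0.217 0.071]
 [0.403 0.217 0.072]]
```

The fingertips are really about 21 mm behind the reported TCP (tip z 0.100 at reported z 0.079), not 19 mm ahead of it. I'll treat the real grasp point as 40 mm behind the reported TCP and regrasp lower.

>>> arm_command([
  [[0, 0, 0, 0, 0, 0], [0, 0, 0, 0, 0, 0], [0, 0, 0, 0, 0, 0], [0, 0, 0, 0, 0, 0], [0, 0, 0.014, 0, 0, 0], [0, 0, 0.014, 0, 0, 0], [0, 0, 0.014, 0, 0, 0], [0, 0, 0.012, 0, 0, 0], [0, 0, 0, 0, 0, 0]],
], jaw=0.04)

```text
clock: 5.38
position: [0.4096, 0.2167, 0.0244]
ee_rot: [0.082, -3.139, 0.002]
force: [0.0, -0.6, 0.1]
width: 0.432
gripper_force: 0.0
```

>>> arm_command([
  [[0, 0, 0, 0, 0, 0], [0, 0, 0, 0, 0, 0], [0, 0, 0, 0, 0, 0], [0, 0, 0, 0, 0, 0]],
], jaw=0.005)

```text
clock: 5.88
position: [0.4105, 0.2174, 0.0259]
ee_rot: [-0.082, 3.14, 0.001]
force: [0.5, 1.3, 2.6]
width: 0.152
gripper_force: 30.0
```

>>> arm_command([
  [[0, 0, -0.006, 0, 0, 0], [0, 0, -0.006, 0, 0, 0], [0, 0, -0.005, 0, 0, 0], [0, 0, 0, 0, 0, 0], [0, 0, 0, 0, 0, 0]],
])

```text
clock: 6.5
position: [0.4105, 0.2174, 0.0428]
ee_rot: [-0.082, 3.14, 0.001]
force: [0.5, 1.7, 2.5]
width: 0.15
gripper_force: 30.0
```

>>> arm_command([
  [[0, 0, 0, 0, 0, 0.12], [0, 0, 0, 0, 0, 0.12], [0, 0, 0, 0, 0, 0.12], [0, 0, 0, 0, 0, 0.12], [0, 0, 0, 0, 0, 0.12], [0, 0, 0, 0, 0, 0.12], [0, 0, 0, 0, 0, 0.12], [0, 0, 0, 0, 0, 0.12], [0, 0, 0, 0, 0, 0.09], [0, 0, 0, 0, 0, 0]],
])

```text
clock: 7.75
position: [0.41, 0.2165, 0.0424]
ee_rot: [1.503, 2.759, -0.002]
force: [0.2, -1.6, 2.0]
width: 0.152
gripper_force: 30.0
```

```bash
python3 -c "
from h import *
go(.4105,.2174,.026,33)
im=cam('wrist');save(im,'w2');print(arm.observe()['width'])"
```

```text
t 7.75 pos [0.41   0.2165 0.0424] shift [0.0005 0.0009 0.0164] y-dir 32.84 tilt [-5.e-04 -1.e-03 -1.e+00] j [-0.91  0.42  0.4   2.16 -0.29  0.61  0.27] F [ 0.2 -1.6  2. ]
turn -0.0028
0.1493342829731398
```

View pics/w2.png

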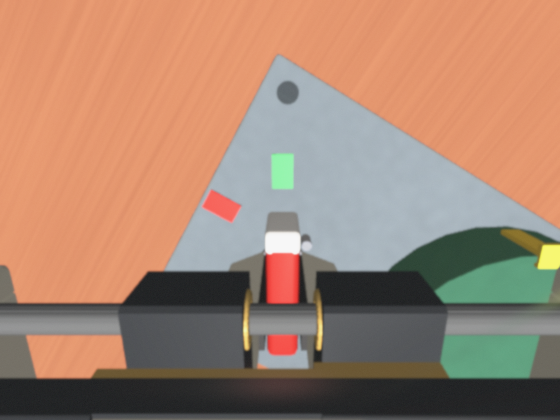

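The white end (283,242) now points at the green mark (283,171). Next I push the knob down.

>>> arm_command([
  [[0, 0, 0.005, 0, 0, 0], [0, 0, 0.005, 0, 0, 0], [0, 0, 0.005, 0, 0, 0], [0, 0, 0.003, 0, 0, 0], [0, 0, 0.001, 0, 0, 0], [0, 0, 0, 0, 0, 0], [0, 0, 0, 0, 0, 0]],
])

```text
clock: 8.68
position: [0.4102, 0.2168, 0.0247]
ee_rot: [-1.503, -2.757, -0.001]
force: [-7.3, -7.8, 33.5]
width: 0.149
gripper_force: 30.0
```

>>> arm_command([
  [[0, 0, 0, 0, 0, 0], [0, 0, 0, 0, 0, 0], [0, 0, 0, 0, 0, 0], [0, 0, -0.03, 0, 0, 0], [0, 0, -0.04, 0, 0, 0], [0, 0, -0.05, 0, 0, 0], [0, 0, -0.05, 0, 0, 0]],
], jaw=0.04)

```text
clock: 9.55
position: [0.41, 0.2171, 0.1949]
ee_rot: [1.503, 2.759, -0.001]
force: [0.2, 1.0, -0.4]
width: 0.435
gripper_force: 0.0
```

>>> arm_command([
  [[0, 0, 0, 0, 0, -0.125], [0, 0, 0, 0, 0, -0.125], [0, 0, 0, 0, 0, -0.125], [0, 0, 0, 0, 0, -0.125], [0, 0, 0, 0, 0, -0.125], [0, 0, 0, 0, 0, -0.125], [0, 0, 0, 0, 0, -0.125], [0, 0, 0, 0, 0, -0.123]],
])

```text
clock: 10.55
position: [0.4101, 0.2173, 0.1933]
ee_rot: [0.007, -3.141, 0.0]
force: [0.2, 0.0, -0.2]
width: 0.432
gripper_force: 0.0
```

```bash
python3 -c "
from h import *
go(.4807,-.262,.15,90)
im=cam('wrist');c,s,an,z,m=knob(im,.062,.1,(.41,.217));print(c,s,an,z,m.sum())
C=cloud(im);hsv=cv2.cvtColor(im['pixels'],cv2.COLOR_RGB2HSV);w=m&(hsv[...,1]<60);print(C[w].mean(0),C[m].mean(0))
t=cam('top')
for o in cartridges(t):print(o[1],o[2])"
```

```text
t 10.55 pos [0.4101 0.2173 0.1933] shift [-0.0684 -0.4796  0.0433] y-dir 90.26 tilt [-3.e-04 -1.e-04 -1.e+00] j [-0.91  0.18  0.36  1.99 -0.08  0.98  1.07] F [ 0.2  0.  -0.2]
turn 0.0045
(411.2572937011719, 218.0421905517578) (14.420499801635742, 60.2182502746582) 32.885311126708984 0.07094752825572728 1120
[0.39666842 0.23901137 0.07052572] [0.40978316 0.21853282 0.07048019]
[ 0.6163 -0.2585  0.088 ] 57
[ 0.5463 -0.3261  0.088 ] 59
[ 0.5453 -0.1815  0.088 ] 55
[ 0.5404 -0.2502  0.088 ] 55
[ 0.4828 -0.3298  0.088 ] 57
[ 0.4835 -0.1842  0.088 ] 50
[ 0.4807 -0.2619  0.088 ] 58
[ 0.2972 -0.5442  0.088 ] 655
```

The knob is down and locked: its bar lies at 122.6° and its top is at z 0.071. Next is the brass.

>>> arm_command([
  [[-0.007, -0.048, 0, 0, 0, 0.0045], [-0.007, -0.048, 0, 0, 0, 0], [-0.007, -0.048, 0, 0, 0, 0], [-0.007, -0.048, 0, 0, 0, 0], [-0.007, -0.048, 0, 0, 0, 0], [-0.007, -0.048, 0, 0, 0, 0], [-0.007, -0.048, 0, 0, 0, 0], [-0.007, -0.048, 0, 0, 0, 0], [-0.006, -0.048, 0, 0, 0, 0], [-0.006, -0.048, 0, 0, 0, 0]],
])

```text
clock: 11.9
position: [0.4767, -0.2644, 0.1934]
ee_rot: [0.011, 3.141, 0.0]
force: [0.1, -0.0, 0.4]
width: 0.435
gripper_force: 0.0
```

>>> arm_command([
  [[0, 0, 0, 0, 0, 0], [0, 0, 0, 0, 0, 0]],
])

```text
clock: 12.15
position: [0.4763, -0.2625, 0.1931]
ee_rot: [-0.01, -3.141, -0.001]
force: [0.4, 0.5, -0.7]
width: 0.435
gripper_force: 0.0
```

```bash
python3 -c "
from h import *
go(.4807,-.262,.039,90)
im=cam('wrist')
for o in cartridges(im):print(o)"
```

```text
t 12.15 pos [ 0.4763 -0.2625  0.1931] shift [-0.0045  0.0004  0.1541] y-dir 89.64 tilt [-7.e-04  7.e-04 -1.e+00] j [-0.08  0.35  0.65  1.83 -0.25  1.04  2.23] F [ 0.4  0.5 -0.7]
turn -0.0063
(array([ 0.481 , -0.263 ,  0.0871]), array([ 0.4808, -0.2627,  0.088 ]), np.int32(313))
(array([ 0.4839, -0.1859,  0.087 ]), array([ 0.4834, -0.1864,  0.088 ]), np.int32(336))
(array([ 0.483 , -0.3298,  0.0869]), array([ 0.4826, -0.3294,  0.088 ]), np.int32(339))
(array([ 0.5399, -0.2512,  0.0869]), array([ 0.5392, -0.2514,  0.088 ]), np.int32(307))
(array([ 0.5402, -0.1822,  0.0812]), array([ 0.5368, -0.1841,  0.088 ]), np.int32(63))
(array([ 0.6159, -0.2595,  0.0871]), array([ 0.615 , -0.2592,  0.088 ]), np.int32(256))
```

>>> arm_command([
  [[-0.0045, 0, 0.04, 0, 0, -0.006], [0, 0, 0.04, 0, 0, 0], [0, 0, 0.04, 0, 0, 0], [0, 0, 0.024, 0, 0, 0], [0, 0, 0.01, 0, 0, 0], [0, 0, 0, 0, 0, 0], [0, 0, 0, 0, 0, 0]],
])

```text
clock: 13.08
position: [0.4817, -0.2632, 0.0406]
ee_rot: [-0.003, 3.14, -0.001]
force: [-1.4, 0.4, -0.2]
width: 0.437
gripper_force: 0.0
```

>>> arm_command([
  [[0, 0, 0, 0, 0, 0], [0, 0, 0, 0, 0, 0], [0, 0, 0, 0, 0, 0], [0, 0, 0, 0, 0, 0]],
], jaw=0.005)

```text
clock: 13.58
position: [0.4811, -0.2634, 0.0398]
ee_rot: [-0.002, 3.141, -0.0]
force: [-0.4, -0.9, 2.2]
width: 0.163
gripper_force: 30.0
```

>>> arm_command([
  [[0, 0, -0.02, 0, 0, 0], [0, 0, -0.04, 0, 0, 0], [0, 0, -0.04, 0, 0, 0], [0, 0, -0.04, 0, 0, 0], [0, 0, -0.014, 0, 0, 0], [0, 0, 0, 0, 0, 0]],
])

```text
clock: 14.32
position: [0.481, -0.2629, 0.1932]
ee_rot: [-0.003, 3.141, 0.0]
force: [0.4, 0.3, -4.0]
width: 0.165
gripper_force: 30.0
```

```bash
python3 -c "
from h import *
go(.560,.2253,.193,90)"
```

```text
t 14.325 pos [ 0.481  -0.2629  0.1932] shift [-8.00e-02  4.88e-01  4.00e-04] y-dir 90.12 tilt [ 4.e-04  2.e-04 -1.e+00] j [-0.09  0.36  0.66  1.82 -0.25  1.05  2.24] F [ 0.4  0.3 -4. ]
turn 0.002
```

>>> arm_command([
  [[-0.002, 0.049, 0, 0, 0, 0], [-0.002, 0.049, 0, 0, 0, 0], [-0.002, 0.049, 0, 0, 0, 0], [-0.002, 0.049, 0, 0, 0, 0], [-0.002, 0.049, 0, 0, 0, 0], [-0.002, 0.049, 0, 0, 0, 0], [-0.002, 0.049, 0, 0, 0, 0], [-0.002, 0.049, 0, 0, 0, 0], [-0.002, 0.048, 0, 0, 0, 0], [-0.002, 0.048, 0, 0, 0, 0]],
])

```text
clock: 15.58
position: [0.4988, 0.2261, 0.1912]
ee_rot: [0.003, -3.139, 0.003]
force: [0.4, -0.5, -3.6]
width: 0.166
gripper_force: 30.0
```

>>> arm_command([
  [[0, 0, 0, 0, 0, 0], [0, 0, 0, 0, 0, 0]],
])

```text
clock: 15.82
position: [0.4991, 0.224, 0.1916]
ee_rot: [0.003, -3.139, 0.004]
force: [-0.5, 0.3, -2.9]
width: 0.165
gripper_force: 30.0
```

```bash
python3 -c "
from h import *
go(.560,.2253,.061,90)
im=cam('wrist');save(im,'w3')
print(stage(im).round(4));f,ph,a=fitstage(im);print(f.round(4),np.degrees(ph),a.round(1))
f,ph,a=fitstage(cam('top'));print(f.round(4),np.degrees(ph),a.round(1))
"
```

```text
t 15.825 pos [0.4991 0.224  0.1916] shift [-0.0612  0.0014  0.1305] y-dir 90.11 tilt [-0.0026 -0.0023 -1.    ] j [-0.89  0.34  0.5   1.81 -0.19  1.04  1.25] F [-0.5  0.3 -2.9]
turn 0.0019
[]Traceback (most recent call last):
  File "<string>", line 5, in <module>
    print(stage(im).round(4));f,ph,a=fitstage(im);print(f.round(4),np.degrees(ph),a.round(1))
                                     ~~~~~~~~^^^^
  File "h.py", line 38, in fitstage
    P=stage(im)[:,:2]; c=P.mean(0)
      ~~~~~~~~~^^^^^^
IndexError: too many indices for array: array is 1-dimensional, but 2 were indexed
```

View pics/w3.png

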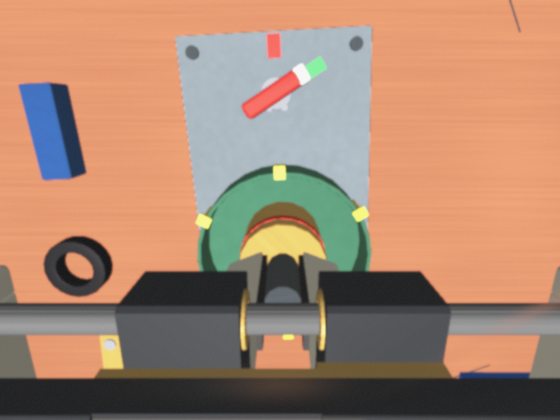

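The wrist view looks back over the stage. The knob is at green, and rim marks are visible at (279,172), (204,221) and (360,214). I'll cast those onto z=0.062.

```bash
python3 -c "
from h import *
go(.560,.2253,.061,90)
im=cam('wrist');hsv=cv2.cvtColor(im['pixels'],cv2.COLOR_RGB2HSV);print(hsv[172,279],hsv[221,204])
m=(hsv[...,0]>24)&(hsv[...,0]<36)&(hsv[...,1]>120)&(hsv[...,2]>150);m[270:]=0;m[:,:150]=0
P=np.array([ray(im,*c,.062)[:2] for c,a,_ in blobs(m,30)]);print(P.round(4))
from scipy.optimize import least_squares
f=least_squares(lambda q:np.hypot(*(P-q).T)-.080,[.56,.225]).x;print(f)
f8=least_squares(lambda q:np.hypot(*(P-q).T)-.083,[.56,.225]).x;print(f8)
f,ph,a=fitstage(cam('top'));print(f.round(4),np.degrees(ph),a.round(1))
"
```

```text
t 15.875 pos [0.4995 0.2235 0.1921] shift [-0.0608  0.002   0.131 ] y-dir 90.03 tilt [-0.002  -0.0019 -1.    ] j [-0.89  0.34  0.5   1.81 -0.19  1.04  1.25] F [-0.  -0.1 -3.5]
turn 0.0005
[ 30  97 247] [ 30 101 247]
[[0.5163 0.2944]]
[0.55892719 0.22670653]
[0.56052384 0.22416672]
[0.5596 0.2251 0.0829] 3.079300650561286 [   3.3  -56.7 -116.9 -177.3]
```

```bash
python3 -c "
from h import *
go(.560,.2253,.061,90)
im=cam('wrist');hsv=cv2.cvtColor(im['pixels'],cv2.COLOR_RGB2HSV)
m=(hsv[...,0]>24)&(hsv[...,0]<36)&(hsv[...,1]>70)&(hsv[...,2]>150);m[232:]=0;m[:,:150]=0
P=np.array([ray(im,*c,.062)[:2] for c,a,_ in blobs(m,30)]);print(P.round(4))
from scipy.optimize import least_squares
f=least_squares(lambda q:np.hypot(*(P-q[:2]).T)-.083,[.56,.225]).x;print(f, np.degrees(np.arctan2(*(P-f).T[::-1])))
"
```

```text
t 15.975 pos [0.4999 0.2234 0.1929] shift [-0.0602  0.0021  0.1318] y-dir 89.98 tilt [-1.e-03 -9.e-04 -1.e+00] j [-0.89  0.34  0.5   1.81 -0.19  1.04  1.25] F [-0.  -0.3 -3.2]
turn -0.0003
[[0.4777 0.2213]
 [0.5161 0.2954]
 [0.5233 0.1517]]
[0.56074184 0.22563953] [-176.9861126   122.61187291 -116.85614809]
```

>>> arm_command([
  [[-0.03, 0.002, 0, 0, 0, 0], [-0.0304, 0, 0, 0, 0, 0], [0, 0, 0.04, 0, 0, 0], [0, 0, 0.04, 0, 0, 0], [0, 0, 0.03, 0, 0, 0], [0, 0, 0.01, 0, 0, 0], [0, 0, 0.008, 0, 0, 0], [0, 0, 0, 0, 0, 0], [0, 0, 0, 0, 0, 0], [0, 0, 0, 0, 0, 0]],
])

```text
clock: 17.27
position: [0.561, 0.2273, 0.0663]
ee_rot: [-0.003, 3.14, 0.001]
force: [0.1, 0.9, -3.4]
width: 0.163
gripper_force: 30.0
```

```bash
python3 -c "
from h import *
go(.5603,.2254,.061,90)"
```

```text
t 17.275 pos [0.561  0.2273 0.0663] shift [ 0.0007 -0.0019  0.0053] y-dir 90.1 tilt [ 1.1e-03  8.0e-04 -1.0e+00] j [-0.77  0.57  0.43  1.8  -0.31  0.83  1.39] F [ 0.1  0.9 -3.4]
turn 0.0017
```

>>> arm_command([
  [[0, 0, 0.004, 0, 0, 0], [0, 0, 0, 0, 0, 0], [0, 0, 0, 0, 0, 0], [0, 0, 0, 0, 0, 0]],
])

```text
clock: 17.77
position: [0.5606, 0.227, 0.0616]
ee_rot: [-0.002, 3.141, 0.0]
force: [0.6, 0.1, -3.2]
width: 0.166
gripper_force: 30.0
```

```bash
python3 -c "
from h import *
go(.5603,.2254,.061,90);cam('top');go(.5603,.2254,.061,90)"
```

```text
t 17.775 pos [0.5606 0.227  0.0616] shift [ 0.0003 -0.0016  0.0006] y-dir 90.09 tilt [ 1.e-04  0.e+00 -1.e+00] j [-0.77  0.58  0.43  1.81 -0.32  0.82  1.39] F [ 0.6  0.1 -3.2]
turn 0.0016
t 17.825 pos [0.5606 0.227  0.0616] shift [ 0.0003 -0.0016  0.0006] y-dir 90.09 tilt [ 1.e-04  0.e+00 -1.e+00] j [-0.77  0.58  0.43  1.81 -0.32  0.82  1.39] F [ 0.6  0.1 -3.9]
turn 0.0016
```

>>> arm_command([
  [[0, -0.0016, 0, 0, 0, 0], [0, 0, 0.0008, 0, 0, 0], [0, 0, 0, 0, 0, 0]],
])

```text
clock: 18.2
position: [0.5606, 0.2252, 0.0609]
ee_rot: [-0.002, 3.141, -0.0]
force: [-1.0, -0.6, 0.4]
width: 0.169
gripper_force: 30.0
```

>>> arm_command([
  [[0, 0, 0, 0, 0, 0], [0, 0, 0, 0, 0, 0], [0, 0, 0, 0, 0, 0], [0, 0, -0.02, 0, 0, 0], [0, 0, -0.04, 0, 0, 0], [0, 0, -0.04, 0, 0, 0], [0, 0, -0.032, 0, 0, 0]],
], jaw=0.04)

```text
clock: 19.08
position: [0.5608, 0.2255, 0.1945]
ee_rot: [-0.002, 3.14, 0.001]
force: [0.1, 0.8, 0.3]
width: 0.436
gripper_force: 0.0
```

>>> arm_command([
  [[0, -0.0409, 0, 0, 0, 0], [0, -0.0409, 0, 0, 0, 0], [0, -0.0409, 0, 0, 0, 0], [0, -0.0409, 0, 0, 0, 0], [0, -0.0409, 0, 0, 0, 0], [0, -0.0409, 0, 0, 0, 0], [0, -0.0409, 0, 0, 0, 0], [0, -0.0409, 0, 0, 0, 0], [0, -0.0409, 0, 0, 0, 0], [0, -0.0409, 0, 0, 0, 0]],
])

```text
clock: 20.32
position: [0.5611, -0.1848, 0.1928]
ee_rot: [-0.003, 3.141, 0.0]
force: [0.9, 0.1, -0.8]
width: 0.434
gripper_force: 0.0
```

>>> arm_command([
  [[0.0375, 0, 0, 0, 0, 0], [0.0393, 0, 0, 0, 0, 0], [0, 0, 0, 0, 0, 0], [0, 0, 0, 0, 0, 0], [0, 0, 0, 0, 0, 0]],
])

```text
clock: 20.95
position: [0.4854, -0.1835, 0.1928]
ee_rot: [-0.004, 3.141, -0.001]
force: [-0.3, 0.4, 0.4]
width: 0.438
gripper_force: 0.0
```

```bash
cat >> h.py <<'E'
def look():
    im=cam('top')
    for o in cartridges(im,.075,.1)+cartridges(im,.1,.118):
        if o[0][1]>-.45: print(np.round(o[0],4),o[1],o[2])
E
python3 -c "
from h import *
go(.4834,-.1855,.039,90);look()"
```

```text
t 20.95 pos [ 0.4854 -0.1835  0.1928] shift [ 0.0021 -0.0019  0.1538] y-dir 90.15 tilt [ 5.e-04 -4.e-04 -1.e+00] j [-0.21  0.3   0.61  1.89 -0.2   1.02  2.05] F [-0.3  0.4  0.4]
turn 0.0026
[0.5575 0.2222 0.0763] [0.5574 0.2213 0.088 ] 149
[0.5595 0.2236 0.1092] [0.5643 0.2279 0.088 ] 51
```

```bash
python3 -c "
from h import *
im=cam('wrist')
for o in cartridges(im):print(o)"
```

```text
(array([ 0.4832, -0.3286,  0.0869]), array([ 0.4826, -0.3277,  0.088 ]), np.int32(395))
(array([ 0.4837, -0.1842,  0.087 ]), array([ 0.4834, -0.1845,  0.088 ]), np.int32(313))
(array([ 0.537 , -0.2514,  0.0864]), array([ 0.536 , -0.2504,  0.088 ]), np.int32(187))
(array([ 0.5443, -0.3243,  0.0859]), array([ 0.5426, -0.3229,  0.088 ]), np.int32(236))
(array([ 0.5446, -0.1824,  0.0869]), array([ 0.544 , -0.1821,  0.088 ]), np.int32(319))
```

>>> arm_command([
  [[0.002, -0.001, 0.04, 0, 0, 0], [0, 0, 0.04, 0, 0, 0], [0, 0, 0.04, 0, 0, 0], [0, 0, 0.024, 0, 0, 0], [0, 0, 0.01, 0, 0, 0], [0, 0, 0, 0, 0, 0], [0, 0, 0, 0, 0, 0]],
])

```text
clock: 21.92
position: [0.4832, -0.185, 0.0396]
ee_rot: [-0.003, 3.14, -0.001]
force: [-0.9, 0.3, 0.4]
width: 0.439
gripper_force: 0.0
```

>>> arm_command([
  [[0, 0, 0, 0, 0, 0], [0, 0, 0, 0, 0, 0], [0, 0, 0, 0, 0, 0], [0, 0, 0, 0, 0, 0], [0, 0, -0.02, 0, 0, 0], [0, 0, -0.04, 0, 0, 0], [0, 0, -0.04, 0, 0, 0], [0, 0, -0.04, 0, 0, 0], [0, 0, -0.014, 0, 0, 0]],
], jaw=0.005)

```text
clock: 23.05
position: [0.4831, -0.185, 0.1944]
ee_rot: [-0.003, 3.139, -0.0]
force: [-0.0, -0.4, -2.6]
width: 0.169
gripper_force: 30.0
```

>>> arm_command([
  [[-0.0105, 0.0367, 0, 0, 0, 0], [-0.0105, 0.0367, 0, 0, 0, 0], [-0.0105, 0.0367, 0, 0, 0, 0], [-0.0105, 0.0367, 0, 0, 0, 0], [-0.0105, 0.0367, 0, 0, 0, 0], [-0.0105, 0.0367, 0, 0, 0, 0], [-0.0105, 0.0367, 0, 0, 0, 0], [-0.0105, 0.0367, 0, 0, 0, 0], [-0.0105, 0.0367, 0, 0, 0, 0], [-0.0105, 0.0367, 0, 0, 0, 0]],
])

```text
clock: 24.3
position: [0.5862, 0.1836, 0.191]
ee_rot: [0.003, -3.139, 0.001]
force: [0.2, -0.3, -2.6]
width: 0.166
gripper_force: 30.0
```

>>> arm_command([
  [[0, 0, 0, 0, 0, 0], [0, 0, 0, 0, 0, 0], [0, 0, 0, 0, 0, 0], [0, 0, 0, 0, 0, 0]],
])

```text
clock: 24.8
position: [0.5867, 0.1814, 0.1927]
ee_rot: [0.0, -3.142, 0.0]
force: [-0.1, -0.3, -2.7]
width: 0.166
gripper_force: 30.0
```

```bash
python3 -c "
from h import *
go(.5881,.1826,.061,90);look()"
```

```text
t 24.8 pos [0.5867 0.1814 0.1927] shift [-0.0014  0.0012  0.1317] y-dir 90.01 tilt [-1.e-04 -0.e+00 -1.e+00] j [-0.73  0.45  0.5   1.65 -0.24  1.1   1.41] F [-0.1 -0.3 -2.7]
turn 0.0002
[ 0.6158 -0.2587  0.0877] [ 0.616  -0.2585  0.088 ] 58
[0.5564 0.2176 0.0768] [0.557  0.2152 0.088 ] 130
[ 0.5468 -0.3267  0.0872] [ 0.5464 -0.3262  0.088 ] 58
[ 0.5451 -0.1816  0.088 ] [ 0.545  -0.1816  0.088 ] 57
[ 0.5411 -0.2503  0.088 ] [ 0.5405 -0.2503  0.088 ] 54
[ 0.4825 -0.3291  0.0882] [ 0.4829 -0.3297  0.088 ] 57
[0.5596 0.2241 0.1097] [0.5643 0.2281 0.088 ] 52
```

>>> arm_command([
  [[-0.0014, 0.0012, 0.03, 0, 0, 0], [0, 0, 0.04, 0, 0, 0], [0, 0, 0.03, 0, 0, 0], [0, 0, 0.02, 0, 0, 0], [0, 0, 0.01, 0, 0, 0], [0, 0, 0, 0, 0, 0], [0, 0, 0, 0, 0, 0], [0, 0, 0, 0, 0, 0]],
])

```text
clock: 25.85
position: [0.5888, 0.1838, 0.0637]
ee_rot: [-0.003, 3.14, 0.001]
force: [-0.2, 0.1, -2.5]
width: 0.169
gripper_force: 30.0
```

```bash
python3 -c "
from h import *
go(.5881,.1826,.061,90)"
```

```text
t 25.85 pos [0.5888 0.1838 0.0637] shift [ 0.0007 -0.0013  0.0027] y-dir 90.09 tilt [ 1.5e-03  7.0e-04 -1.0e+00] j [-0.68  0.6   0.44  1.78 -0.32  0.84  1.48] F [-0.2  0.1 -2.5]
turn 0.0016
```

>>> arm_command([
  [[0.0006, -0.0013, 0.002, 0, 0, 0], [0, 0, 0.0007, 0, 0, 0], [0, 0, 0, 0, 0, 0], [0, 0, 0, 0, 0, 0]],
])

```text
clock: 26.35
position: [0.5876, 0.1823, 0.0601]
ee_rot: [-0.002, 3.142, -0.0]
force: [-0.3, 0.0, -2.1]
width: 0.166
gripper_force: 30.0
```

>>> arm_command([
  [[0, 0, 0, 0, 0, 0], [0, 0, 0, 0, 0, 0], [0, 0, 0, 0, 0, 0], [0, 0, -0.02, 0, 0, 0], [0, 0, -0.04, 0, 0, 0], [0, 0, -0.04, 0, 0, 0], [0, 0, -0.032, 0, 0, 0]],
], jaw=0.04)

```text
clock: 27.22
position: [0.5879, 0.1824, 0.1939]
ee_rot: [-0.002, 3.14, 0.001]
force: [0.5, -0.0, 0.2]
width: 0.436
gripper_force: 0.0
```

>>> arm_command([
  [[0.0043, -0.0364, 0, 0, 0, 0], [0.0043, -0.0364, 0, 0, 0, 0], [0.0043, -0.0364, 0, 0, 0, 0], [0.0043, -0.0364, 0, 0, 0, 0], [0.0043, -0.0364, 0, 0, 0, 0], [0.0043, -0.0364, 0, 0, 0, 0], [0.0043, -0.0364, 0, 0, 0, 0], [0.0043, -0.0364, 0, 0, 0, 0], [0.0043, -0.0364, 0, 0, 0, 0], [0.0043, -0.0364, 0, 0, 0, 0]],
])

```text
clock: 28.48
position: [0.545, -0.1829, 0.1922]
ee_rot: [-0.003, 3.141, 0.0]
force: [0.7, -0.7, -0.3]
width: 0.434
gripper_force: 0.0
```

>>> arm_command([
  [[0, 0, 0, 0, 0, 0], [0, 0, 0, 0, 0, 0], [0, 0, 0, 0, 0, 0]],
])

```text
clock: 28.85
position: [0.5455, -0.1803, 0.1919]
ee_rot: [0.006, -3.141, -0.001]
force: [0.0, 1.2, -0.4]
width: 0.433
gripper_force: 0.0
```

```bash
cat >> h.py <<'E'
def wlook(x,y):
    im=cam('wrist')
    for o in cartridges(im): print(o[0],o[1],o[2])
E
python3 -c "
from h import *
go(.5450,-.1820,.039,90);wlook(0,0)"
```

```text
t 28.85 pos [ 0.5455 -0.1803  0.1919] shift [ 0.0005 -0.0018  0.1529] y-dir 90.21 tilt [-1.e-04  7.e-04 -1.e+00] j [-0.19  0.4   0.58  1.75 -0.25  1.06  2.05] F [ 0.   1.2 -0.4]
turn 0.0036
[ 0.4841 -0.3282  0.0869] [ 0.484  -0.3275  0.088 ] 465
[ 0.5411 -0.2499  0.0871] [ 0.5407 -0.2496  0.088 ] 348
[ 0.5474 -0.3248  0.0868] [ 0.5468 -0.3238  0.088 ] 400
[ 0.5454 -0.1817  0.0872] [ 0.5453 -0.182   0.088 ] 317
[ 0.611  -0.2593  0.0783] [ 0.6063 -0.2569  0.088 ] 27
```

>>> arm_command([
  [[0, -0.0015, 0.04, 0, 0, 0], [0, 0, 0.04, 0, 0, 0], [0, 0, 0.04, 0, 0, 0], [0, 0, 0.024, 0, 0, 0], [0, 0, 0.009, 0, 0, 0], [0, 0, 0, 0, 0, 0], [0, 0, 0, 0, 0, 0]],
])

```text
clock: 29.78
position: [0.5461, -0.1833, 0.0401]
ee_rot: [-0.003, 3.14, -0.0]
force: [0.4, 0.4, -0.2]
width: 0.439
gripper_force: 0.0
```

>>> arm_command([
  [[0, 0, 0, 0, 0, 0], [0, 0, 0, 0, 0, 0], [0, 0, 0, 0, 0, 0], [0, 0, 0, 0, 0, 0], [0, 0, -0.02, 0, 0, 0], [0, 0, -0.04, 0, 0, 0], [0, 0, -0.04, 0, 0, 0], [0, 0, -0.04, 0, 0, 0], [0, 0, -0.014, 0, 0, 0]],
], jaw=0.005)

```text
clock: 30.9
position: [0.5459, -0.1837, 0.1949]
ee_rot: [-0.002, 3.139, -0.001]
force: [-0.0, 0.2, -2.6]
width: 0.168
gripper_force: 30.0
```

>>> arm_command([
  [[0.0007, 0.0362, 0, 0, 0, 0], [0.0007, 0.0362, 0, 0, 0, 0], [0.0007, 0.0362, 0, 0, 0, 0], [0.0007, 0.0362, 0, 0, 0, 0], [0.0007, 0.0362, 0, 0, 0, 0], [0.0007, 0.0362, 0, 0, 0, 0], [0.0007, 0.0362, 0, 0, 0, 0], [0.0007, 0.0362, 0, 0, 0, 0], [0.0007, 0.0362, 0, 0, 0, 0], [0.0007, 0.0362, 0, 0, 0, 0]],
])

```text
clock: 32.15
position: [0.5366, 0.1797, 0.1915]
ee_rot: [0.003, -3.14, 0.001]
force: [0.7, -0.7, -3.1]
width: 0.168
gripper_force: 30.0
```

>>> arm_command([
  [[0, 0, 0, 0, 0, 0], [0, 0, 0, 0, 0, 0], [0, 0, 0.02, 0, 0, 0], [0, 0, 0.02, 0, 0, 0], [0, 0, 0.02, 0, 0, 0], [0, 0, 0, 0, 0, 0], [0, 0, 0, 0, 0, 0], [0, 0, 0, 0, 0, 0]],
])

```text
clock: 33.15
position: [0.5382, 0.1786, 0.1339]
ee_rot: [-0.002, 3.14, 0.001]
force: [0.2, -0.8, -3.3]
width: 0.164
gripper_force: 30.0
```

```bash
python3 -c "
from h import *
go(.5371,.1800,.061,90);look()"
```

```text
t 33.15 pos [0.5382 0.1786 0.1339] shift [0.0012 0.0014 0.0729] y-dir 90.06 tilt [ 1.3e-03  6.0e-04 -1.0e+00] j [-0.76  0.44  0.48  1.84 -0.25  0.92  1.4 ] F [ 0.2 -0.8 -3.3]
turn 0.0011
[ 0.6161 -0.259   0.0874] [ 0.616  -0.2585  0.088 ] 58
[ 0.5466 -0.3264  0.0872] [ 0.5465 -0.3261  0.088 ] 58
[ 0.5404 -0.2502  0.088 ] [ 0.5405 -0.2503  0.088 ] 54
[ 0.4828 -0.3295  0.0882] [ 0.483  -0.3301  0.088 ] 54
[0.5175 0.1744 0.1103] [0.5216 0.1781 0.088 ] 13
```

>>> arm_command([
  [[0.0012, 0.0014, 0.03, 0, 0, 0], [0, 0, 0.02, 0, 0, 0], [0, 0, 0.015, 0, 0, 0], [0, 0, 0.006, 0, 0, 0], [0, 0, 0, 0, 0, 0], [0, 0, 0, 0, 0, 0], [0, 0, 0, 0, 0, 0]],
])

```text
clock: 34.08
position: [0.5368, 0.1803, 0.0626]
ee_rot: [-0.003, 3.141, 0.001]
force: [0.3, 0.4, -2.7]
width: 0.164
gripper_force: 30.0
```

```bash
python3 -c "
from h import *
go(.5371,.1800,.0611,90)"
```

```text
t 34.075 pos [0.5368 0.1803 0.0626] shift [-0.0003 -0.0003  0.0015] y-dir 90.09 tilt [ 1.e-03  6.e-04 -1.e+00] j [-0.73  0.53  0.43  1.9  -0.31  0.77  1.45] F [ 0.3  0.4 -2.7]
turn 0.0016
```

>>> arm_command([
  [[0, 0, 0.0015, 0, 0, 0], [0, 0, 0, 0, 0, 0], [0, 0, 0, 0, 0, 0]],
])

```text
clock: 34.45
position: [0.5364, 0.1801, 0.0605]
ee_rot: [0.002, -3.142, -0.0]
force: [-0.3, 0.9, -2.7]
width: 0.168
gripper_force: 30.0
```

>>> arm_command([
  [[0, 0, 0, 0, 0, 0], [0, 0, 0, 0, 0, 0], [0, 0, 0, 0, 0, 0], [0, 0, -0.02, 0, 0, 0], [0, 0, -0.04, 0, 0, 0], [0, 0, -0.04, 0, 0, 0], [0, 0, -0.032, 0, 0, 0]],
], jaw=0.04)

```text
clock: 35.33
position: [0.5367, 0.1801, 0.1943]
ee_rot: [-0.002, 3.14, 0.001]
force: [0.0, 0.0, -0.2]
width: 0.436
gripper_force: 0.0
```

>>> arm_command([
  [[0.0045, -0.0425, 0, 0, 0, 0], [0.0045, -0.0425, 0, 0, 0, 0], [0.0045, -0.0425, 0, 0, 0, 0], [0.0045, -0.0425, 0, 0, 0, 0], [0.0045, -0.0425, 0, 0, 0, 0], [0.0045, -0.0425, 0, 0, 0, 0], [0.0045, -0.0425, 0, 0, 0, 0], [0.0045, -0.0425, 0, 0, 0, 0], [0.0045, -0.0425, 0, 0, 0, 0], [0.0045, -0.0425, 0, 0, 0, 0]],
])

```text
clock: 36.58
position: [0.4919, -0.2462, 0.1927]
ee_rot: [-0.003, 3.141, 0.0]
force: [-0.0, 0.2, -0.8]
width: 0.44
gripper_force: 0.0
```

>>> arm_command([
  [[0.0045, -0.0425, 0, 0, 0, 0], [0.0045, -0.042, 0, 0, 0, 0], [0, 0, 0, 0, 0, 0], [0, 0, 0, 0, 0, 0], [0, 0, 0, 0, 0, 0], [0, 0, 0, 0, 0, 0]],
])

```text
clock: 37.33
position: [0.4837, -0.3283, 0.1926]
ee_rot: [-0.005, 3.141, 0.001]
force: [0.8, -0.6, -0.5]
width: 0.437
gripper_force: 0.0
```

```bash
python3 -c "
from h import *
go(.4832,-.3290,.040,90);wlook(0,0);look()"
```

```text
t 37.325 pos [ 0.4837 -0.3283  0.1926] shift [ 0.0005 -0.0007  0.1526] y-dir 90.19 tilt [ 2.e-04  5.e-04 -1.e+00] j [ 0.05  0.42  0.64  1.73 -0.28  1.08  2.36] F [ 0.8 -0.6 -0.5]
turn 0.0032
[ 0.483  -0.3307  0.0871] [ 0.4829 -0.331   0.088 ] 319
[ 0.5383 -0.2516  0.087 ] [ 0.5375 -0.2524  0.088 ] 240
[ 0.5463 -0.3271  0.087 ] [ 0.5455 -0.3274  0.088 ] 315
[ 0.6166 -0.2591  0.0877] [ 0.6161 -0.2585  0.088 ] 58
[0.5844 0.1742 0.0766] [0.5854 0.1729 0.088 ] 112
[0.5842 0.1974 0.0763] [0.5811 0.1954 0.088 ] 22
[0.5556 0.2185 0.0766] [0.5576 0.2175 0.088 ] 98
[0.5598 0.242  0.0763] [0.557  0.2399 0.088 ] 18
[0.5333 0.1756 0.0766] [0.5341 0.1769 0.088 ] 109
[ 0.5405 -0.2508  0.0878] [ 0.5405 -0.2505  0.088 ] 53
[0.5525 0.1926 0.0764] [0.5498 0.1911 0.088 ] 8
[0.5465 0.2352 0.0763] [0.5444 0.2332 0.088 ] 7
[0.5177 0.175  0.0759] [0.5154 0.173  0.088 ] 6
[0.5886 0.1813 0.1094] [0.5929 0.1846 0.088 ] 51
[0.5597 0.2239 0.1098] [0.5645 0.2281 0.088 ] 51
[0.5365 0.1795 0.1095] [0.5405 0.1831 0.088 ] 52
```

>>> arm_command([
  [[0.0008, -0.002, 0.04, 0, 0, 0], [0, 0, 0.04, 0, 0, 0], [0, 0, 0.04, 0, 0, 0], [0, 0, 0.024, 0, 0, 0], [0, 0, 0.009, 0, 0, 0], [0, 0, 0, 0, 0, 0], [0, 0, 0, 0, 0, 0]],
])

```text
clock: 38.3
position: [0.4831, -0.3319, 0.0406]
ee_rot: [-0.003, 3.14, -0.001]
force: [0.0, 0.1, 0.8]
width: 0.434
gripper_force: 0.0
```

>>> arm_command([
  [[0, 0, 0, 0, 0, 0], [0, 0, 0, 0, 0, 0], [0, 0, 0, 0, 0, 0], [0, 0, 0, 0, 0, 0], [0, 0, -0.02, 0, 0, 0], [0, 0, -0.04, 0, 0, 0], [0, 0, -0.04, 0, 0, 0], [0, 0, -0.04, 0, 0, 0], [0, 0, -0.014, 0, 0, 0]],
], jaw=0.005)

```text
clock: 39.42
position: [0.483, -0.332, 0.1954]
ee_rot: [-0.002, 3.139, -0.002]
force: [-0.3, -0.2, -1.9]
width: 0.17
gripper_force: 30.0
```

>>> arm_command([
  [[-0.0022, 0.046, 0, 0, 0, 0], [-0.0022, 0.046, 0, 0, 0, 0], [-0.0022, 0.046, 0, 0, 0, 0], [-0.0022, 0.046, 0, 0, 0, 0], [-0.0022, 0.046, 0, 0, 0, 0], [-0.0022, 0.046, 0, 0, 0, 0], [-0.0022, 0.046, 0, 0, 0, 0], [-0.0022, 0.046, 0, 0, 0, 0], [-0.0022, 0.046, 0, 0, 0, 0], [-0.0022, 0.046, 0, 0, 0, 0]],
])

```text
clock: 40.67
position: [0.5027, 0.13, 0.1923]
ee_rot: [0.003, -3.14, 0.001]
force: [0.2, -0.5, -2.8]
width: 0.165
gripper_force: 30.0
```

>>> arm_command([
  [[-0.0022, 0.0465, 0, 0, 0, 0], [-0.0022, 0.0465, 0, 0, 0, 0], [0, 0, 0, 0, 0, 0], [0, 0, 0.02, 0, 0, 0], [0, 0, 0.02, 0, 0, 0], [0, 0, 0.02, 0, 0, 0], [0, 0, 0, 0, 0, 0], [0, 0, 0, 0, 0, 0], [0, 0, 0, 0, 0, 0]],
])

```text
clock: 41.8
position: [0.5084, 0.2216, 0.1343]
ee_rot: [-0.002, 3.141, 0.001]
force: [0.4, -0.1, -2.5]
width: 0.168
gripper_force: 30.0
```

```bash
python3 -c "
from h import *
go(.5094,.2227,.061,90);look()"
```

```text
t 41.8 pos [0.5084 0.2216 0.1343] shift [-0.0009  0.0011  0.0733] y-dir 90.08 tilt [ 1.e-03  6.e-04 -1.e+00] j [-0.85  0.42  0.47  1.87 -0.23  0.91  1.3 ] F [ 0.4 -0.1 -2.5]
turn 0.0014
[ 0.6162 -0.2586  0.0873] [ 0.6159 -0.2584  0.088 ] 59
[0.5915 0.1783 0.0763] [0.5903 0.1792 0.088 ] 75
[ 0.5466 -0.3271  0.088 ] [ 0.5463 -0.3263  0.088 ] 58
[ 0.5403 -0.2503  0.0878] [ 0.5404 -0.2504  0.088 ] 54
[0.5881 0.1812 0.1092] [0.593  0.1847 0.088 ] 51
[0.4872 0.2181 0.1086] [0.4901 0.223  0.088 ] 8
```

>>> arm_command([
  [[-0.0009, 0.0011, 0.03, 0, 0, 0], [0, 0, 0.02, 0, 0, 0], [0, 0, 0.015, 0, 0, 0], [0, 0, 0.006, 0, 0, 0], [0, 0, 0, 0, 0, 0], [0, 0, 0, 0, 0, 0], [0, 0, 0, 0, 0, 0]],
])

```text
clock: 42.72
position: [0.5092, 0.2229, 0.0631]
ee_rot: [-0.003, 3.141, 0.001]
force: [-0.3, -0.3, -2.2]
width: 0.166
gripper_force: 30.0
```

```bash
python3 -c "
from h import *
go(.5094,.2227,.0616,90)"
```

```text
t 42.725 pos [0.5092 0.2229 0.0631] shift [-0.0002 -0.0002  0.0015] y-dir 90.09 tilt [ 9.e-04  6.e-04 -1.e+00] j [-0.81  0.51  0.43  1.93 -0.3   0.76  1.35] F [-0.3 -0.3 -2.2]
turn 0.0016
```

>>> arm_command([
  [[0, 0, 0.0015, 0, 0, 0], [0, 0, 0, 0, 0, 0], [0, 0, 0, 0, 0, 0]],
])

```text
clock: 43.1
position: [0.5088, 0.2227, 0.061]
ee_rot: [0.003, -3.142, 0.0]
force: [-0.2, 0.3, -2.1]
width: 0.169
gripper_force: 30.0
```

>>> arm_command([
  [[0, 0, 0, 0, 0, 0], [0, 0, 0, 0, 0, 0], [0, 0, 0, 0, 0, 0], [0, 0, -0.02, 0, 0, 0], [0, 0, -0.04, 0, 0, 0], [0, 0, -0.04, 0, 0, 0], [0, 0, -0.032, 0, 0, 0]],
], jaw=0.04)

```text
clock: 43.98
position: [0.5091, 0.2227, 0.1948]
ee_rot: [-0.002, 3.141, 0.001]
force: [-0.1, -0.6, -0.6]
width: 0.438
gripper_force: 0.0
```

>>> arm_command([
  [[-0.003, -0.0474, 0, 0, 0, 0], [-0.003, -0.0474, 0, 0, 0, 0], [-0.003, -0.0474, 0, 0, 0, 0], [-0.003, -0.0474, 0, 0, 0, 0], [-0.003, -0.0474, 0, 0, 0, 0], [-0.003, -0.0474, 0, 0, 0, 0], [-0.003, -0.0474, 0, 0, 0, 0], [-0.003, -0.0474, 0, 0, 0, 0], [-0.003, -0.0474, 0, 0, 0, 0], [-0.003, -0.0474, 0, 0, 0, 0]],
])

```text
clock: 45.22
position: [0.5397, -0.2527, 0.1931]
ee_rot: [-0.003, 3.141, 0.0]
force: [0.5, -0.7, 1.4]
width: 0.435
gripper_force: 0.0
```

>>> arm_command([
  [[0, 0, 0, 0, 0, 0], [0, 0, 0, 0, 0, 0], [0, 0, 0, 0, 0, 0], [0, 0, 0, 0, 0, 0]],
])

```text
clock: 45.72
position: [0.5399, -0.2499, 0.1931]
ee_rot: [-0.006, 3.141, 0.001]
force: [0.5, -0.3, -0.1]
width: 0.434
gripper_force: 0.0
```

```bash
python3 -c "
from h import *
go(.5405,-.2508,.040,90);wlook(0,0)"
```

```text
t 45.725 pos [ 0.5399 -0.2499  0.1931] shift [-0.0005 -0.001   0.1531] y-dir 90.2 tilt [ 2.e-04  6.e-04 -1.e+00] j [-0.09  0.44  0.62  1.7  -0.28  1.09  2.19] F [ 0.5 -0.3 -0.1]
turn 0.0036
[ 0.5409 -0.2513  0.0871] [ 0.5406 -0.2511  0.088 ] 320
[ 0.5474 -0.3259  0.0871] [ 0.5468 -0.3255  0.088 ] 339
[ 0.6157 -0.2594  0.0869] [ 0.615  -0.2591  0.088 ] 309
```

>>> arm_command([
  [[-0.0005, -0.001, 0.04, 0, 0, 0], [0, 0, 0.04, 0, 0, 0], [0, 0, 0.04, 0, 0, 0], [0, 0, 0.024, 0, 0, 0], [0, 0, 0.009, 0, 0, 0], [0, 0, 0, 0, 0, 0], [0, 0, 0, 0, 0, 0]],
])

```text
clock: 46.65
position: [0.5409, -0.2525, 0.0412]
ee_rot: [-0.003, 3.14, -0.001]
force: [-0.3, 0.4, -0.1]
width: 0.436
gripper_force: 0.0
```

>>> arm_command([
  [[0, 0, 0, 0, 0, 0], [0, 0, 0, 0, 0, 0], [0, 0, 0, 0, 0, 0], [0, 0, 0, 0, 0, 0], [0, 0, -0.02, 0, 0, 0], [0, 0, -0.04, 0, 0, 0], [0, 0, -0.04, 0, 0, 0], [0, 0, -0.04, 0, 0, 0], [0, 0, -0.014, 0, 0, 0]],
], jaw=0.005)

```text
clock: 47.78
position: [0.5407, -0.2528, 0.1959]
ee_rot: [-0.002, 3.139, -0.001]
force: [0.4, -0.1, -3.8]
width: 0.17
gripper_force: 30.0
```

>>> arm_command([
  [[0.0007, 0.0472, 0, 0, 0, 0], [0.0007, 0.0472, 0, 0, 0, 0], [0.0007, 0.0472, 0, 0, 0, 0], [0.0007, 0.0472, 0, 0, 0, 0], [0.0007, 0.0472, 0, 0, 0, 0], [0.0007, 0.0472, 0, 0, 0, 0], [0.0007, 0.0472, 0, 0, 0, 0], [0.0007, 0.0472, 0, 0, 0, 0], [0.0007, 0.0472, 0, 0, 0, 0], [0.0007, 0.0472, 0, 0, 0, 0]],
])

```text
clock: 49.02
position: [0.5313, 0.221, 0.1926]
ee_rot: [0.003, -3.14, 0.002]
force: [1.5, -0.6, -3.6]
width: 0.168
gripper_force: 30.0
```

>>> arm_command([
  [[0, 0.0475, 0, 0, 0, 0], [0, 0, 0, 0, 0, 0], [0, 0, 0, 0, 0, 0], [0, 0, 0.02, 0, 0, 0], [0, 0, 0.02, 0, 0, 0], [0, 0, 0.02, 0, 0, 0], [0, 0, 0, 0, 0, 0], [0, 0, 0, 0, 0, 0], [0, 0, 0, 0, 0, 0]],
])

```text
clock: 50.15
position: [0.5329, 0.2671, 0.135]
ee_rot: [-0.002, 3.14, 0.001]
force: [1.1, -0.3, -2.1]
width: 0.165
gripper_force: 30.0
```

```bash
python3 -c "
from h import *
go(.5325,.2682,.061,90);look()"
```

```text
t 50.15 pos [0.5329 0.2671 0.135 ] shift [0.0005 0.001  0.074 ] y-dir 90.06 tilt [ 1.2e-03  7.0e-04 -1.0e+00] j [-0.9   0.48  0.49  1.77 -0.27  0.96  1.28] F [ 1.1 -0.3 -2.1]
turn 0.0011
[ 0.6161 -0.2588  0.0877] [ 0.6159 -0.2585  0.088 ] 58
[0.583  0.1792 0.0769] [0.5833 0.1807 0.088 ] 98
[0.5845 0.1631 0.076 ] [0.5822 0.1605 0.088 ] 7
[0.5698 0.1776 0.0755] [0.567  0.1757 0.088 ] 7
[ 0.5469 -0.3264  0.0874] [ 0.5467 -0.326   0.088 ] 58
[0.5556 0.1844 0.0761] [0.5531 0.1827 0.088 ] 8
[0.5505 0.1927 0.0769] [0.5487 0.1908 0.088 ] 8
[0.5308 0.1755 0.0766] [0.5318 0.1776 0.088 ] 112
[0.5434 0.1628 0.0759] [0.5406 0.1612 0.088 ] 11
[0.5229 0.2364 0.0763] [0.5203 0.2334 0.088 ] 9
[0.5056 0.2148 0.077 ] [0.5065 0.212  0.088 ] 76
[0.5179 0.1815 0.0754] [0.5159 0.1792 0.088 ] 10
[0.5018 0.2343 0.0762] [0.5    0.2321 0.088 ] 38
[0.588  0.1811 0.1096] [0.5927 0.1846 0.088 ] 52
[0.536  0.1788 0.1091] [0.5404 0.1829 0.088 ] 53
[0.5148 0.2554 0.1121] [0.5194 0.2628 0.088 ] 20
[0.5093 0.2211 0.1095] [0.5124 0.2259 0.088 ] 50
```

>>> arm_command([
  [[0.0005, 0.001, 0.03, 0, 0, 0], [0, 0, 0.02, 0, 0, 0], [0, 0, 0.015, 0, 0, 0], [0, 0, 0.006, 0, 0, 0], [0, 0, 0, 0, 0, 0], [0, 0, 0, 0, 0, 0], [0, 0, 0, 0, 0, 0]],
])

```text
clock: 51.08
position: [0.5322, 0.2685, 0.0637]
ee_rot: [-0.003, 3.141, 0.001]
force: [0.2, -0.2, -2.2]
width: 0.167
gripper_force: 30.0
```

```bash
python3 -c "
from h import *
go(.5325,.2682,.0622,90)"
```

```text
t 51.075 pos [0.5322 0.2685 0.0637] shift [-0.0003 -0.0003  0.0015] y-dir 90.1 tilt [ 9.e-04  7.e-04 -1.e+00] j [-0.87  0.57  0.45  1.83 -0.33  0.82  1.32] F [ 0.2 -0.2 -2.2]
turn 0.0017
```

>>> arm_command([
  [[0, 0, 0.0015, 0, 0, 0], [0, 0, 0, 0, 0, 0], [0, 0, 0, 0, 0, 0]],
])

```text
clock: 51.45
position: [0.5317, 0.2683, 0.0615]
ee_rot: [0.003, -3.142, -0.0]
force: [-1.1, 1.2, -2.4]
width: 0.167
gripper_force: 30.0
```

>>> arm_command([
  [[0, 0, 0, 0, 0, 0], [0, 0, 0, 0, 0, 0], [0, 0, 0, 0, 0, 0], [0, 0, -0.02, 0, 0, 0], [0, 0, -0.04, 0, 0, 0], [0, 0, -0.04, 0, 0, 0], [0, 0, -0.032, 0, 0, 0]],
], jaw=0.04)

```text
clock: 52.32
position: [0.5321, 0.2683, 0.1954]
ee_rot: [-0.002, 3.141, 0.001]
force: [-0.3, 0.6, 0.0]
width: 0.437
gripper_force: 0.0
```

>>> arm_command([
  [[-0.0012, -0.0495, 0, 0, 0, 0], [-0.0012, -0.0495, 0, 0, 0, 0], [-0.0012, -0.0495, 0, 0, 0, 0], [-0.0012, -0.0495, 0, 0, 0, 0], [-0.0012, -0.0495, 0, 0, 0, 0], [-0.0012, -0.0495, 0, 0, 0, 0], [-0.0012, -0.0495, 0, 0, 0, 0], [-0.0012, -0.0495, 0, 0, 0, 0], [-0.0012, -0.0495, 0, 0, 0, 0], [-0.0012, -0.0495, 0, 0, 0, 0]],
])

```text
clock: 53.58
position: [0.5445, -0.2282, 0.1937]
ee_rot: [-0.003, 3.141, 0.0]
force: [0.8, 0.9, 0.8]
width: 0.438
gripper_force: 0.0
```

>>> arm_command([
  [[-0.0012, -0.0495, 0, 0, 0, 0], [-0.0012, -0.0495, 0, 0, 0, 0], [0, 0, 0, 0, 0, 0], [0, 0, 0, 0, 0, 0], [0, 0, 0, 0, 0, 0], [0, 0, 0, 0, 0, 0]],
])

```text
clock: 54.32
position: [0.5476, -0.3243, 0.1936]
ee_rot: [-0.006, 3.141, 0.001]
force: [-0.1, 1.0, -0.4]
width: 0.436
gripper_force: 0.0
```

```bash
python3 -c "
from h import *
go(.5468,-.3265,.040,90);wlook(0,0)"
```

```text
t 54.325 pos [ 0.5476 -0.3243  0.1936] shift [ 0.0009 -0.0023  0.1536] y-dir 90.2 tilt [ 3.e-04  6.e-04 -1.e+00] j [ 0.04  0.51  0.62  1.6  -0.32  1.14  2.32] F [-0.1  1.  -0.4]
turn 0.0036
[ 0.5472 -0.3274  0.087 ] [ 0.5471 -0.3272  0.088 ] 316
```

>>> arm_command([
  [[0.0005, -0.0015, 0.04, 0, 0, 0], [0, 0, 0.04, 0, 0, 0], [0, 0, 0.04, 0, 0, 0], [0, 0, 0.025, 0, 0, 0], [0, 0, 0.009, 0, 0, 0], [0, 0, 0, 0, 0, 0], [0, 0, 0, 0, 0, 0]],
])

```text
clock: 55.25
position: [0.5474, -0.3277, 0.0408]
ee_rot: [-0.003, 3.14, -0.001]
force: [-0.9, -0.1, 0.6]
width: 0.438
gripper_force: 0.0
```

>>> arm_command([
  [[0, 0, 0, 0, 0, 0], [0, 0, 0, 0, 0, 0], [0, 0, 0, 0, 0, 0], [0, 0, 0, 0, 0, 0], [0, 0, -0.02, 0, 0, 0], [0, 0, -0.04, 0, 0, 0], [0, 0, -0.04, 0, 0, 0], [0, 0, -0.04, 0, 0, 0], [0, 0, -0.014, 0, 0, 0]],
], jaw=0.005)

```text
clock: 56.38
position: [0.5473, -0.3282, 0.1968]
ee_rot: [-0.002, 3.138, -0.003]
force: [0.1, 0.8, -3.4]
width: 0.166
gripper_force: 30.0
```

>>> arm_command([
  [[-0.003, 0.0498, 0, 0, 0, 0], [-0.003, 0.0498, 0, 0, 0, 0], [-0.003, 0.0498, 0, 0, 0, 0], [-0.003, 0.0498, 0, 0, 0, 0], [-0.003, 0.0498, 0, 0, 0, 0], [-0.003, 0.0498, 0, 0, 0, 0], [-0.003, 0.0498, 0, 0, 0, 0], [-0.003, 0.0498, 0, 0, 0, 0], [-0.003, 0.0498, 0, 0, 0, 0], [-0.003, 0.0498, 0, 0, 0, 0]],
])

```text
clock: 57.62
position: [0.575, 0.1723, 0.1928]
ee_rot: [0.003, -3.14, 0.001]
force: [-0.0, -0.3, -2.5]
width: 0.164
gripper_force: 30.0
```

>>> arm_command([
  [[-0.003, 0.0498, 0, 0, 0, 0], [-0.003, 0.0498, 0, 0, 0, 0], [0, 0, 0, 0, 0, 0], [0, 0, 0, 0, 0, 0], [0, 0, 0.02, 0, 0, 0], [0, 0, 0.02, 0, 0, 0], [0, 0, 0.02, 0, 0, 0], [0, 0, 0, 0, 0, 0], [0, 0, 0, 0, 0, 0], [0, 0, 0, 0, 0, 0]],
])

```text
clock: 58.88
position: [0.5823, 0.2702, 0.1346]
ee_rot: [-0.002, 3.14, 0.001]
force: [0.1, 0.3, -2.7]
width: 0.166
gripper_force: 30.0
```

```bash
python3 -c "
from h import *
go(.5835,.2708,.0615,90);look()"|grep -v ' 0.07'
```

```text
turn 0.001
[ 0.6159 -0.2583  0.0879] [ 0.6163 -0.2584  0.088 ] 57
[0.5821 0.173  0.1095] [0.587  0.1771 0.088 ] 51
[0.5641 0.2572 0.112 ] [0.5714 0.2647 0.088 ] 31
[0.5598 0.2238 0.1096] [0.5642 0.2282 0.088 ] 52
[0.536  0.1787 0.11  ] [0.5404 0.1828 0.088 ] 53
[0.5324 0.2667 0.1099] [0.5359 0.2724 0.088 ] 54
[0.5092 0.2211 0.1098] [0.5124 0.2257 0.088 ] 49
```

The slot 6 cartridge has shifted by about 10 mm, which looks like the knock. I'll finish this placement and then mend it.

>>> arm_command([
  [[-0.0012, 0.0006, 0.03, 0, 0, 0], [0, 0, 0.02, 0, 0, 0], [0, 0, 0.015, 0, 0, 0], [0, 0, 0.006, 0, 0, 0], [0, 0, 0, 0, 0, 0], [0, 0, 0, 0, 0, 0], [0, 0, 0, 0, 0, 0]],
])

```text
clock: 59.8
position: [0.5833, 0.2713, 0.0633]
ee_rot: [-0.003, 3.141, 0.001]
force: [-0.4, 0.2, -3.1]
width: 0.168
gripper_force: 30.0
```

```bash
python3 -c "
from h import *
go(.5835,.2708,.0617,90)"
```

```text
t 59.8 pos [0.5833 0.2713 0.0633] shift [-0.0002 -0.0005  0.0016] y-dir 90.09 tilt [ 1.e-03  7.e-04 -1.e+00] j [-0.83  0.64  0.49  1.71 -0.37  0.88  1.38] F [-0.4  0.2 -3.1]
turn 0.0016
```

>>> arm_command([
  [[0, 0, 0.0015, 0, 0, 0], [0, 0, 0, 0, 0, 0], [0, 0, 0, 0, 0, 0]],
])

```text
clock: 60.18
position: [0.5828, 0.2711, 0.061]
ee_rot: [-0.003, 3.142, 0.0]
force: [-1.4, -0.6, -2.1]
width: 0.169
gripper_force: 30.0
```

>>> arm_command([
  [[0, 0, 0, 0, 0, 0], [0, 0, 0, 0, 0, 0], [0, 0, 0, 0, 0, 0], [0, 0, -0.02, 0, 0, 0], [0, 0, -0.04, 0, 0, 0], [0, 0, -0.04, 0, 0, 0], [0, 0, -0.032, 0, 0, 0]],
], jaw=0.04)

```text
clock: 61.05
position: [0.5835, 0.271, 0.1965]
ee_rot: [-0.002, 3.139, 0.002]
force: [0.2, 0.4, -0.6]
width: 0.436
gripper_force: 0.0
```

>>> arm_command([
  [[0.001, -0.03, 0, 0, 0, 0], [0, -0.03, 0, 0, 0, 0], [0, -0.037, 0, 0, 0, 0], [0, 0, 0, 0, 0, 0], [0, 0, 0, 0, 0, 0], [0, 0, 0, 0, 0, 0], [0, 0, 0, 0, 0, 0]],
])

```text
clock: 61.92
position: [0.5819, 0.175, 0.193]
ee_rot: [0.005, -3.142, -0.0]
force: [0.3, -0.3, 0.2]
width: 0.436
gripper_force: 0.0
```

```bash
python3 -c "
from h import *
go(.582,.1743,.061,90)
im=cam('wrist')
for o in cartridges(im,.1,.125): print(o[0],ray(im,*blobs((lambda C:(C[...,2]>.1)&(C[...,2]<.125))(cloud(im)),6)[0][0],.109).round(4),o[2])
save(im,'w4')"
```

```text
t 61.925 pos [0.5819 0.175  0.193 ] shift [-1.00e-04 -7.00e-04  1.32e-01] y-dir 90.17 tilt [-1.e-04  1.e-04 -1.e+00] j [-0.77  0.45  0.57  1.67 -0.27  1.1   1.45] F [ 0.3 -0.3  0.2]
turn 0.003
[0.5106 0.2227 0.1082] [0.5107 0.2225 0.109 ] 413
[0.5336 0.2677 0.1081] [0.5107 0.2225 0.109 ] 420
[0.5378 0.1811 0.1082] [0.5107 0.2225 0.109 ] 363
[0.5611 0.225  0.1082] [0.5107 0.2225 0.109 ] 365
[0.5826 0.1752 0.1081] [0.5107 0.2225 0.109 ] 347
[0.584  0.27   0.1082] [0.5107 0.2225 0.109 ] 375
```

View pics/w4.png

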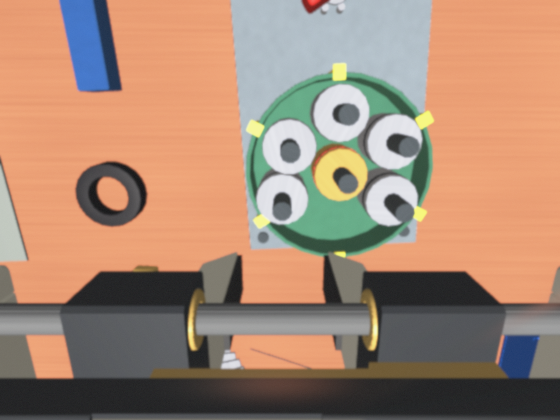

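The wrist view shows the brass at (340,170) with five greys round it. The one at (282,200) is displaced towards the wall, and slot 1 at the bottom is free. I'll regrip the displaced one and move it back.

>>> arm_command([
  [[-0.0003, 0, 0.04, 0, 0, 0], [0, 0, 0.04, 0, 0, 0], [0, 0, 0.03, 0, 0, 0], [0, 0, 0.015, 0, 0, 0], [0, 0, 0.0055, 0, 0, 0], [0, 0, 0, 0, 0, 0], [0, 0, 0, 0, 0, 0]],
])

```text
clock: 62.85
position: [0.5831, 0.1743, 0.0636]
ee_rot: [-0.003, 3.14, 0.001]
force: [0.4, -0.3, -1.3]
width: 0.438
gripper_force: 0.0
```

>>> arm_command([
  [[0, 0, 0, 0, 0, 0], [0, 0, 0, 0, 0, 0], [0, 0, 0, 0, 0, 0], [0, 0, 0, 0, 0, 0], [0, 0, -0.003, 0, 0, 0], [0, 0, 0, 0, 0, 0], [0, 0, 0, 0, 0, 0]],
], jaw=0.005)

```text
clock: 63.72
position: [0.5822, 0.1741, 0.0655]
ee_rot: [0.003, -3.141, 0.0]
force: [-0.2, 0.7, -2.2]
width: 0.165
gripper_force: 30.0
```

```bash
python3 -c "
from h import *
go(.5881,.1826,.0615,90)"
```

```text
t 63.725 pos [0.5822 0.1741 0.0655] shift [-0.0059  0.0085  0.004 ] y-dir 90.1 tilt [-2.e-04 -0.e+00 -1.e+00] j [-0.72  0.59  0.5   1.8  -0.37  0.84  1.53] F [-0.2  0.7 -2.2]
turn 0.0017
```

>>> arm_command([
  [[-0.003, 0.004, 0, 0, 0, 0], [-0.003, 0.0045, 0, 0, 0, 0], [0, 0, 0, 0, 0, 0], [0, 0, 0, 0, 0, 0], [0, 0, 0, 0, 0, 0]],
])

```text
clock: 64.35
position: [0.5882, 0.1824, 0.0655]
ee_rot: [0.002, -3.141, 0.0]
force: [0.2, -0.5, -2.4]
width: 0.165
gripper_force: 30.0
```

```bash
python3 -c "
from h import *
go(.5881,.1826,.0625,90)"
```

```text
t 64.35 pos [0.5882 0.1824 0.0655] shift [0.0001 0.0002 0.003 ] y-dir 90.08 tilt [-2.e-04 -1.e-04 -1.e+00] j [-0.72  0.6   0.5   1.78 -0.37  0.85  1.52] F [ 0.2 -0.5 -2.4]
turn 0.0014
```

>>> arm_command([
  [[0, 0, 0.002, 0, 0, 0], [0, 0, 0.001, 0, 0, 0], [0, 0, 0, 0, 0, 0], [0, 0, 0, 0, 0, 0]],
])

```text
clock: 64.85
position: [0.5884, 0.1826, 0.0627]
ee_rot: [-0.003, 3.141, 0.0]
force: [-2.4, 0.7, 0.9]
width: 0.165
gripper_force: 30.0
```

>>> arm_command([
  [[0, 0, 0, 0, 0, 0], [0, 0, 0, 0, 0, 0], [0, 0, 0, 0, 0, 0], [0, 0, -0.02, 0, 0, 0], [0, 0, -0.04, 0, 0, 0], [0, 0, -0.04, 0, 0, 0], [0, 0, -0.032, 0, 0, 0]],
], jaw=0.04)

```text
clock: 65.72
position: [0.5886, 0.1825, 0.1963]
ee_rot: [-0.002, 3.14, 0.001]
force: [0.4, 0.6, -1.2]
width: 0.435
gripper_force: 0.0
```

>>> arm_command([
  [[-0.0028, -0.0441, 0, 0, 0, 0], [-0.0028, -0.0441, 0, 0, 0, 0], [-0.0028, -0.0441, 0, 0, 0, 0], [-0.0028, -0.0441, 0, 0, 0, 0], [-0.0028, -0.0441, 0, 0, 0, 0], [-0.0028, -0.0441, 0, 0, 0, 0], [-0.0028, -0.0441, 0, 0, 0, 0], [-0.0028, -0.0441, 0, 0, 0, 0], [-0.0028, -0.0441, 0, 0, 0, 0], [-0.0028, -0.0441, 0, 0, 0, 0]],
])

```text
clock: 66.97
position: [0.617, -0.2597, 0.1945]
ee_rot: [-0.003, 3.141, 0.0]
force: [0.7, -0.4, 0.5]
width: 0.437
gripper_force: 0.0
```

>>> arm_command([
  [[0, 0, 0, 0, 0, 0], [0, 0, 0, 0, 0, 0], [0, 0, 0, 0, 0, 0], [0, 0, 0, 0, 0, 0]],
])

```text
clock: 67.47
position: [0.6174, -0.257, 0.1946]
ee_rot: [-0.005, 3.141, 0.001]
force: [0.1, 0.3, -0.7]
width: 0.437
gripper_force: 0.0
```

```bash
python3 -c "
from h import *
go(.6160,-.2590,.040,90);wlook(0,0);look()"|grep -v ' 0.07'
```

```text
t 67.475 pos [ 0.6174 -0.257   0.1946] shift [ 0.0014 -0.0021  0.1546] y-dir 90.2 tilt [ 2.e-04  6.e-04 -1.e+00] j [-0.06  0.56  0.6   1.51 -0.34  1.18  2.18] F [ 0.1  0.3 -0.7]
turn 0.0034
[ 0.6171 -0.2593  0.087 ] [ 0.6169 -0.2591  0.088 ] 314
[0.5882 0.1811 0.1102] [0.5925 0.1853 0.088 ] 51
[0.5832 0.2693 0.1091] [0.5876 0.2749 0.088 ] 56
[0.56   0.2236 0.1097] [0.5643 0.228  0.088 ] 52
[0.5361 0.1788 0.1096] [0.5404 0.183  0.088 ] 53
[0.5322 0.2669 0.1086] [0.5358 0.2722 0.088 ] 56
[0.5091 0.2209 0.1095] [0.5124 0.2257 0.088 ] 51
```

>>> arm_command([
  [[0.0008, -0.0012, 0.04, 0, 0, 0], [0, 0, 0.04, 0, 0, 0], [0, 0, 0.04, 0, 0, 0], [0, 0, 0.025, 0, 0, 0], [0, 0, 0.0095, 0, 0, 0], [0, 0, 0, 0, 0, 0], [0, 0, 0, 0, 0, 0]],
])

```text
clock: 68.45
position: [0.617, -0.26, 0.0414]
ee_rot: [-0.003, 3.14, -0.001]
force: [0.3, 0.1, 0.9]
width: 0.436
gripper_force: 0.0
```

>>> arm_command([
  [[0, 0, 0, 0, 0, 0], [0, 0, 0, 0, 0, 0], [0, 0, 0, 0, 0, 0], [0, 0, 0, 0, 0, 0], [0, 0, -0.02, 0, 0, 0], [0, 0, -0.04, 0, 0, 0], [0, 0, -0.04, 0, 0, 0], [0, 0, -0.04, 0, 0, 0], [0, 0, -0.014, 0, 0, 0]],
], jaw=0.005)

```text
clock: 69.58
position: [0.617, -0.2604, 0.1973]
ee_rot: [-0.002, 3.138, -0.002]
force: [-0.3, -1.2, -3.7]
width: 0.167
gripper_force: 30.0
```

>>> arm_command([
  [[0.0005, 0.0444, 0, 0, 0, 0], [0.0005, 0.0444, 0, 0, 0, 0], [0.0005, 0.0444, 0, 0, 0, 0], [0.0005, 0.0444, 0, 0, 0, 0], [0.0005, 0.0444, 0, 0, 0, 0], [0.0005, 0.0444, 0, 0, 0, 0], [0.0005, 0.0444, 0, 0, 0, 0], [0.0005, 0.0444, 0, 0, 0, 0], [0.0005, 0.0444, 0, 0, 0, 0], [0.0005, 0.0444, 0, 0, 0, 0]],
])

```text
clock: 70.82
position: [0.6095, 0.1857, 0.1931]
ee_rot: [0.002, -3.14, 0.001]
force: [1.3, -0.5, -3.7]
width: 0.164
gripper_force: 30.0
```

>>> arm_command([
  [[0, 0.0444, 0, 0, 0, 0], [0, 0, 0, 0, 0, 0], [0, 0, 0, 0, 0, 0], [0, 0, 0.02, 0, 0, 0], [0, 0, 0.02, 0, 0, 0], [0, 0, 0.02, 0, 0, 0], [0, 0, 0, 0, 0, 0], [0, 0, 0, 0, 0, 0], [0, 0, 0, 0, 0, 0]],
])

```text
clock: 71.95
position: [0.6111, 0.2285, 0.1351]
ee_rot: [-0.002, 3.14, 0.001]
force: [-0.1, 0.2, -3.4]
width: 0.168
gripper_force: 30.0
```

```bash
python3 -c "
from h import *
go(.6112,.2281,.0615,90);look()"|grep -v ' 0.07'
```

```text
turn 0.0011
[0.5947 0.2148 0.1107] [0.6024 0.2207 0.088 ] 28
[0.5879 0.1812 0.1094] [0.5926 0.1851 0.088 ] 52
[0.5828 0.2698 0.1091] [0.5876 0.2749 0.088 ] 56
[0.5601 0.2238 0.1101] [0.5645 0.2281 0.088 ] 51
[0.5361 0.1789 0.1096] [0.5404 0.183  0.088 ] 53
[0.5328 0.2667 0.1094] [0.5359 0.2721 0.088 ] 57
[0.5091 0.2213 0.1102] [0.5125 0.2257 0.088 ] 51
```

>>> arm_command([
  [[0, -0.0006, 0.03, 0, 0, 0], [0, 0, 0.02, 0, 0, 0], [0, 0, 0.015, 0, 0, 0], [0, 0, 0.006, 0, 0, 0], [0, 0, 0, 0, 0, 0], [0, 0, 0, 0, 0, 0], [0, 0, 0, 0, 0, 0]],
])

```text
clock: 72.88
position: [0.6109, 0.2283, 0.0637]
ee_rot: [-0.003, 3.141, 0.001]
force: [-0.3, 0.2, -3.1]
width: 0.164
gripper_force: 30.0
```

```bash
python3 -c "
from h import *
go(.6112,.2281,.0623,90)"
```

```text
t 72.875 pos [0.6109 0.2283 0.0637] shift [-0.0003 -0.0003  0.0014] y-dir 90.09 tilt [ 1.1e-03  6.0e-04 -1.0e+00] j [-0.76  0.66  0.51  1.68 -0.39  0.9   1.47] F [-0.3  0.2 -3.1]
turn 0.0016
```

>>> arm_command([
  [[0, 0, 0.0015, 0, 0, 0], [0, 0, 0, 0, 0, 0], [0, 0, 0, 0, 0, 0]],
])

```text
clock: 73.25
position: [0.6104, 0.2282, 0.0615]
ee_rot: [0.002, -3.142, 0.0]
force: [-0.1, -0.4, -3.3]
width: 0.165
gripper_force: 30.0
```

>>> arm_command([
  [[0, 0, 0, 0, 0, 0], [0, 0, 0, 0, 0, 0], [0, 0, 0, 0, 0, 0], [0, 0, -0.02, 0, 0, 0], [0, 0, -0.04, 0, 0, 0], [0, 0, -0.04, 0, 0, 0], [0, 0, -0.032, 0, 0, 0]],
], jaw=0.04)

```text
clock: 74.12
position: [0.6111, 0.228, 0.197]
ee_rot: [-0.002, 3.139, 0.001]
force: [0.6, -0.2, 0.3]
width: 0.437
gripper_force: 0.0
```

>>> arm_command([
  [[0, -0.045, 0, 0, 0, 0], [0, -0.045, 0, 0, 0, 0], [0, -0.045, 0, 0, 0, 0], [0, -0.045, 0, 0, 0, 0], [0, -0.045, 0, 0, 0, 0], [0, -0.045, 0, 0, 0, 0], [0, -0.045, 0, 0, 0, 0], [0, -0.045, 0, 0, 0, 0], [0, -0.045, 0, 0, 0, 0], [0, 0, 0, 0, 0, 0]],
])

```text
clock: 75.38
position: [0.6101, -0.1825, 0.1955]
ee_rot: [0.009, 3.14, -0.005]
force: [0.2, 0.2, -0.4]
width: 0.432
gripper_force: 0.0
```

>>> arm_command([
  [[0, 0, 0, 0, 0, 0], [0, 0, 0, 0, 0, 0], [0, 0, 0, 0, 0, 0]],
])

```text
clock: 75.75
position: [0.6114, -0.1754, 0.1937]
ee_rot: [-0.006, 3.141, 0.001]
force: [0.1, -0.3, 0.4]
width: 0.44
gripper_force: 0.0
```

```bash
python3 -c "
from h import *
im=cam('top');save(im,'end');look()
im['pixels']=im['pixels'][150:330,120:320]; cv2.imwrite('pics/endc.png',cv2.resize(im['pixels'],None,fx=3,fy=3)[...,::-1])"|grep -v ' 0.07'
```

```text
[0.6108 0.2271 0.1095] [0.616  0.2311 0.088 ] 50
[0.5879 0.1813 0.109 ] [0.5924 0.1852 0.088 ] 51
[0.5827 0.2695 0.1098] [0.5878 0.2749 0.088 ] 54
[0.56   0.2237 0.1096] [0.5645 0.2281 0.088 ] 51
[0.5367 0.1795 0.1092] [0.5405 0.1831 0.088 ] 52
[0.5328 0.2667 0.1095] [0.5359 0.2724 0.088 ] 55
[0.5092 0.2209 0.1103] [0.5124 0.2257 0.088 ] 51
```

View pics/endc.png

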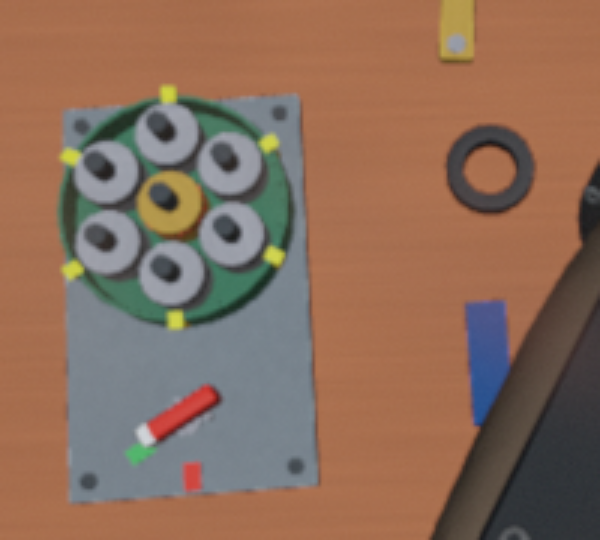

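The view shows the brass in the middle at (170,203), six greys aligned with the rim marks, and the knob's white end at green (145,436). The ring, gauge block and feeler holder look undisturbed.

```bash
python3 -c "
from h import *
print(arm.sign_off())"
```

```text
the job is handed in; nothing more can be done
None
```

The job is handed in: the drum stage is locked at the green mark, and the brass and all six grey cartridges stand upright in the hexagonal pattern, including one that shifted in the drum during the run and that I put back; the gauge block, ring and feeler holder were left alone.

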